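# Put the keyed stamp away and push the kit drawer home

### The job

First pull the stamp kit's drawer, which stands a little open, out to its stop. Then take the stamp out of its sloped rest and lower it (do not drop it) into the round well in the drawer, upright and with its red key in the notch so that it sits right down, let go of it, and push the drawer fully home until it clicks past its detent, without slamming it. Leave the paint bottle, the jar and the cup standing where they are.

Things in the scene. Friction and masses are not known exactly. Their poses are not given: they have to be found in the camera images.
- unit: Low stamp-kit chest of brown planks, fixed, 200 deep (x) x 200 wide (y) x 98 mm high, red square on its roof, one drawer. Origin: on the table under the middle of its front edge; x from front to back, y left, z up. The roof (10 mm thick, underside at 88 mm) starts at the front edge and covers the drawer when that is in.
- drawer (a joint): How far the drawer stands out along the chest's -x, in m: 0 = home at its end stop, 0.13 = out at its stop. It stays where left (about 1.2 N friction). Near home a spring detent resists with about 6 to 8 N; it is passed 5 mm before the end and then draws the drawer the rest of the way in.
- front (a point): Middle of the top edge of the drawer's pale front, at its outer face, 86 mm above the table; moves with the drawer, level with the chest's front edge when home. The front is 176 mm wide, 74 high, 12 thick. The drawer's side walls are 40 mm high; a blue and a green ink pad, tops 34 mm above the table, lie in its back. Axes as the chest's.
- handle (a point): Middle of the dark steel bar handle on the drawer's front, 62 mm above the table; moves with the drawer. The bar runs along y, 100 mm long, 11 mm thick, its centre 45 mm in front of the drawer's face, on two posts 85 mm apart. Axes as the chest's.
- well (a point): Centre of the floor of the round well in the drawer, 18 mm above the table, 65 mm behind the front's face; moves with the drawer. Round it a white collar 12 mm high, 48 mm inside and 68 outside diameter, with one notch 13 mm wide through its wall on the +x side (towards the drawer's back). Axes as the chest's. The roof covers the well until the drawer is nearly out.
- stamp: Hand stamp, 60 mm tall, 70 to 140 g, starting in the rest tilted 35 degrees. Foot: yellow disc 44 mm in diameter, 14 high, lower rim chamfered 3 mm. Handle: wooden block 30 mm along x, 18 along y (grip across this), from 14 to 60 mm up; a red square on top marks the half towards the key. Origin: centre of the underside; z along the handle; x towards the key.
- key (a point): Outer end of the stamp's one red key, 29 mm along +x from the stamp's axis and 8 mm above its underside. The key is 8 mm wide, stands out 7 mm from the disc, and its underside is 2 mm above the stamp's. The stamp goes down into the well only with the key in the notch, i.e. the stamp's +x along the well's +x. Axes as the stamp's.
- rest: Wooden rest, fixed, base 100 x 90 mm. Origin: on the table under the centre of its sloped socket, whose floor is 45 mm above there. The slope is 35 degrees from level and faces up and to the rest's -x, so the stamp's handle leans to -x and its key points up the slope. The socket's rim is 8 mm high: the stamp comes out along its own axis.
- paint: Bystander: blue paint bottle with white label and blue cap, 40 mm diameter, 90 mm high, loose. Origin: centre of its underside.
- glue_jar: Bystander: amber glass jar with white label and lid, 60 mm diameter, 85 mm high, loose. Origin: centre of its underside.
- cup: Bystander: white cup, 68 mm diameter at the rim, 80 mm high, loose. Origin: centre of its underside.
Mind the look-alikes: they are no part of the job. Several things have the shape of the stamp; the one meant has the colours described above.

How it is judged:
By the outcome, as a careful person would: the job done as asked, in the order asked, and still so for the second after the job is handed in, with the robot touching nothing.
It also fails if it takes over 72 s, if anything falls off the work surface, if the arm or the gripper's body presses on something with over 40 N, if the wrist force passes 120 N, or if a joint passes its speed limit or range.

### The arm

A 7-joint arm with a two-finger parallel gripper is mounted at the origin on the work surface. World frame = base frame: x ahead of the robot, y to its left, z up, the work surface at z = 0. Lengths are in m, angles in rad, forces in N, time in s.
With the tool pointing down it reaches from about 0.35 to 0.9 m from the base axis. Payload 7.2 kg.
Tool frame: the origin (TCP) lies at the very end of the fingers, on their centre line; the grasp point (between the pads) lies 19 mm behind it; x points along the fingers, y is the direction in which the jaws open and shut, and the axes are right-handed (so a half turn about x gives the same grasp; the last joint's range is limited). The gripper opens to 85 mm and grips with 20 to 120 N. Pads are 22 mm wide; open, the fingers measure 114 mm over their backs; the gripper's body (76 mm by 85 mm) begins 54 mm behind the grasp point. The pads swing forward as they close: fully open they stand 13 mm farther back than shut.
Start: joints at [1.186, 0.411, -0.013, 1.596, 0.006, 1.134, -0.082], TCP at [0.195, -0.594, 0.231] pointing down, gripper open.
Joint ranges: [-2.95, 2.95], [-0.29, 1.99], [-1.47, 1.44], [0.14, 2.54], [-1.03, 4.17], [0.13, 1.85], [-2.86, 2.86]. Speed limits (rad/s): [2.39, 2.39, 3.01, 3.01, 3.14, 3.14, 3.14].

### API

Orientations are given as a unit quaternion [w, x, y, z].
In Python, from cell import * gives the robot as it stands. The module is installed in compiled form; this text tells all that it offers.
- The arm moves only by the tool send_rows, never from a script. Its argument "commands" is a list that holds one entry, the list of rows, each a list of 4 numbers: the shift along the tool's x, y, z in m, then the turn about the tool's x in rad. A call has exactly 8 rows; each row shifts and turns the commanded pose from where the row before left it, along the tool's axes as they then stand; what a row does not reach is not made up. A row lasts 1/12 s, in which the tool goes at most 41.7 mm and 7.16 degrees, less where a joint would pass 70% of its speed; a pose out of reach is approached as far as the arm can. A call with a gripper value outside its range is refused whole. "grip" is the opening, from 0 (shut) to 1 (fully open), set as the call begins (left out, the last holds). The fingers move at their own pace and stop on an object; the grip force is fixed at half the most. Time passes only in rows, so rows that do not move let the fingers close, or fill a call up. It gives the time, the measured TCP pose, the force and the opening at its end, in the units of the state.
- get_state(): the state, without advancing time (a new reading comes with each control period).
- camera(name): name is "side" or "top" or "wrist"; returns the picture (384x512x3 uint8, red, green, blue); there is no depth.
- camera_params(name): a dict with "fx", "fy", "cx", "cy" (pixels), "rvec" (rotation vector, rad) and "tvec" (3), from world to camera coordinates, as OpenCV has them; the wrist camera has in their place "T_tool_cam" (4x4, takes a point from camera to tool coordinates, whose origin is the TCP and whose axes are the tool frame's). Camera axes: x right, y down, z forward; pixel columns grow to the right and rows downward; lengths in m; the calibration is good to about 2 mm. A picture is of the moment at which its call begins: read the wrist's pose just before it. camera_params takes no time and is no camera call.
- close_job(): hands the job in, once; it reports no verdict.
The state is a dict: "clock": time; "qpos": joint angles; "dq": joint speeds; "effort": joint torques, N m; "tool_pos": TCP position; "tcp_rot": TCP orientation; "force": force on the tool from outside, world axes, zero at the start; "ft_torque": the same for the moment, N m; "grip_width": finger opening in m.
Only numpy, scipy, OpenCV 4.12 (cv2) and the standard library are available. Lean on these libraries where they do the work, as an engineer would, in place of code of your own. Each camera call takes 0.05 s, during which the arm holds its last target.

## Working session

There is one attempt and no reset: what is moved stays moved. The work goes in short steps, Python scripts to look and compute and a tool call to move; the robot and the scene stay as the last step left them, time stands still between calls to the robot, and variables do not carry over. Pictures are saved under pics/ and viewed, and the job is handed in when it is done.

Besides the shell and the picture viewer there is one more tool, called after ">>>" as name([rows], argument=value, ...), one row to a line, values as JSON. send_rows: Moves the arm, as the interface text tells. Its arguments: {"type":"object","properties":{"commands":{"type":"array","items":{"type":"array","items":{"type":"array","items":{"type":"number"}}}},"grip":{"type":"number"}},"required":["commands"]}

```bash
mkdir -p pics
python3 - <<'E'
from cell import *
import cv2,numpy as np
s=get_state()
for k,v in s.items(): print(k,np.round(v,4))
for n in ["side","top","wrist"]:
    print(n,camera_params(n))
for n in ["side","top","wrist"]:
    cv2.imwrite(f"pics/{n}0.png",camera(n)[:,:,::-1])
E
```

```text
clock 0.0
qpos [ 1.1858  0.4119 -0.0127  1.597   0.0056  1.1343 -0.0822]
dq [ 0.0002  0.0007  0.0008  0.0012  0.0011  0.0016 -0.0004]
effort [ 1.00000e-04 -6.00635e+01  6.82100e-01 -2.99409e+01  1.37000e-02
  1.07000e-02  1.00000e-04]
tool_pos [ 0.1945 -0.5934  0.2304]
tcp_rot [-0.111  -0.6981 -0.1121  0.6984]
force [0.651  0.1922 0.0766]
ft_torque [0.0316 0.0468 0.031 ]
grip_width 0.0853
side {'fx': 462.5784084155794, 'fy': 462.5784084155794, 'cx': 252.18823008735933, 'cy': 186.60869642697446, 'rvec': array([ 0.34788759, -2.84497027,  1.10195972]), 'tvec': array([0.58951742, 0.18518122, 1.42343744])}
top {'fx': 490.2837243326373, 'fy': 490.2837243326373, 'cx': 241.0351034338008, 'cy': 188.33940385910145, 'rvec': array([ 2.09689016, -2.1288995 ,  0.21896665]), 'tvec': array([0.01984464, 0.60948701, 1.6973342 ])}
wrist {'fx': 272.1655740630302, 'fy': 272.1655740630302, 'cx': 249.7576490151386, 'cy': 199.74041286609744, 'T_tool_cam': array([[-1.71999466e-04, -2.90029976e-01,  9.57017546e-01,
        -1.42402774e-01],
       [ 9.99999919e-01,  2.98359981e-04,  2.70144252e-04,
        -5.76987787e-04],
       [-3.63885668e-04,  9.57017515e-01,  2.90029901e-01,
        -7.35434511e-02],
       [ 0.00000000e+00,  0.00000000e+00,  0.00000000e+00,
         1.00000000e+00]])}
```

View pics/side0.png

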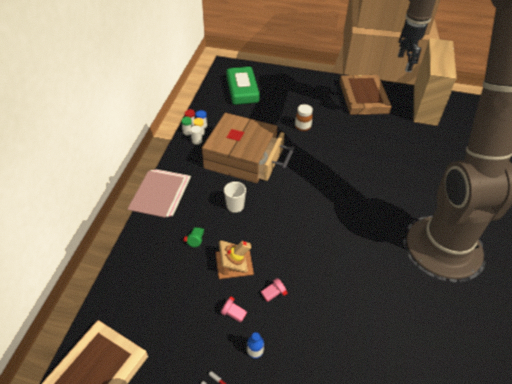

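View pics/top0.png

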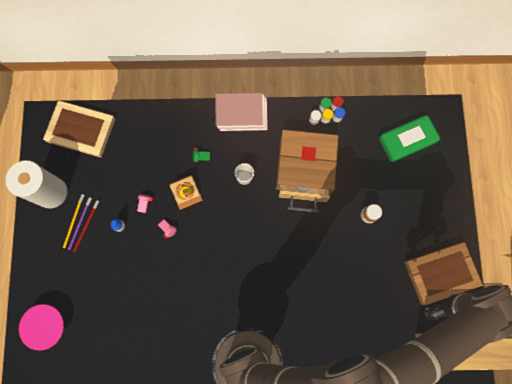

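View pics/wrist0.png

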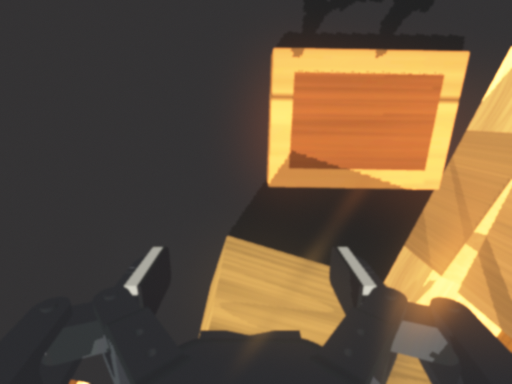

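```bash
cat > h.py <<'E'
import numpy as np,cv2
from scipy.spatial.transform import Rotation as R
from cell import *
def RT(n):
    p=camera_params(n)
    if n=="wrist":
        s=get_state(); q=s["tcp_rot"]; T=np.eye(4); T[:3,:3]=R.from_quat([q[1],q[2],q[3],q[0]]).as_matrix(); T[:3,3]=s["tool_pos"]
        W=np.linalg.inv(T@p["T_tool_cam"]); return p,W[:3,:3],W[:3,3]
    return p,cv2.Rodrigues(p["rvec"])[0],p["tvec"]
def proj(n,P):
    p,r,t=RT(n); c=np.atleast_2d(P)@r.T+t
    return np.c_[p["fx"]*c[:,0]/c[:,2]+p["cx"],p["fy"]*c[:,1]/c[:,2]+p["cy"]]
def at_z(n,uv,z):
    p,r,t=RT(n); d=r.T@np.array([(uv[0]-p["cx"])/p["fx"],(uv[1]-p["cy"])/p["fy"],1]); o=-r.T@t
    return o+d*(z-o[2])/d[2]
def tri(obs):
    A=[];b=[]
    for n,uv in obs:
        p,r,t=RT(n); d=r.T@np.array([(uv[0]-p["cx"])/p["fx"],(uv[1]-p["cy"])/p["fy"],1]);d/=np.linalg.norm(d);o=-r.T@t
        M=np.eye(3)-np.outer(d,d);A.append(M);b.append(M@o)
    return np.linalg.lstsq(np.vstack(A),np.hstack(b),rcond=None)[0]
def crop(n,x0,y0,w,h,k,out,im=None):
    im=camera(n) if im is None else im
    c=cv2.resize(im[y0:y0+h,x0:x0+w],None,fx=k,fy=k,interpolation=cv2.INTER_CUBIC); cv2.imwrite(out,c[:,:,::-1])
def tool():
    s=get_state();q=s["tcp_rot"];return s,R.from_quat([q[1],q[2],q[3],q[0]]).as_matrix()
E
python3 - <<'E'
from h import *
s,r=tool(); print(r.round(3))
t=cv2.imread('pics/top0.png')[:,:,::-1]; sd=cv2.imread('pics/side0.png')[:,:,::-1]
crop('top',270,115,80,105,5.5,'pics/t_chest.png',t)
crop('top',155,165,60,60,8,'pics/t_rest.png',t)
crop('side',195,105,110,80,6,'pics/s_chest.png',sd)
crop('side',205,225,90,75,7,'pics/s_rest.png',sd)
E
```

```text
[[-0.     0.312 -0.95 ]
 [ 0.001 -0.95  -0.312]
 [-1.    -0.001  0.   ]]
```

View pics/t_chest.png

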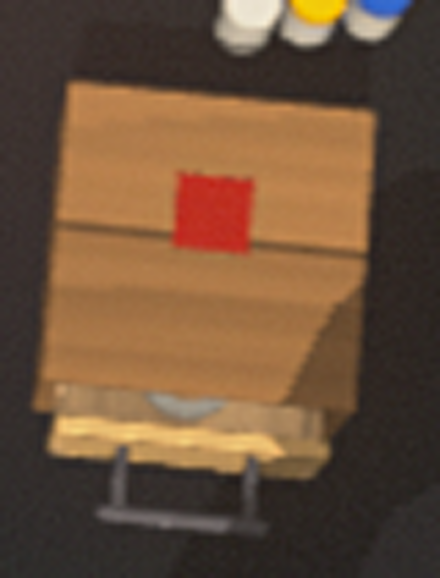

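View pics/t_rest.png

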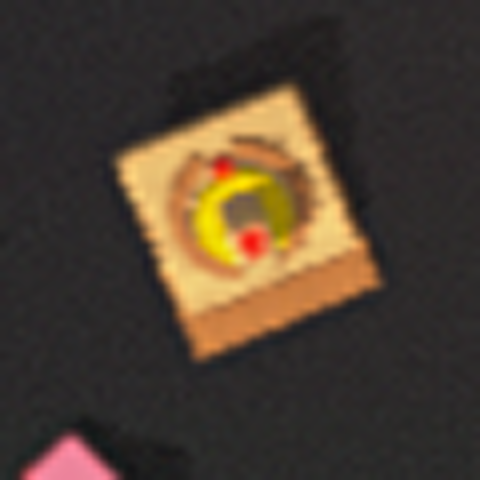

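View pics/s_chest.png

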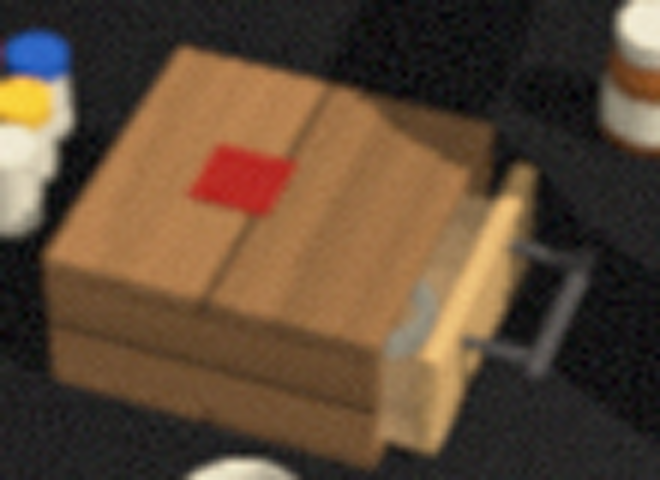

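View pics/s_rest.png

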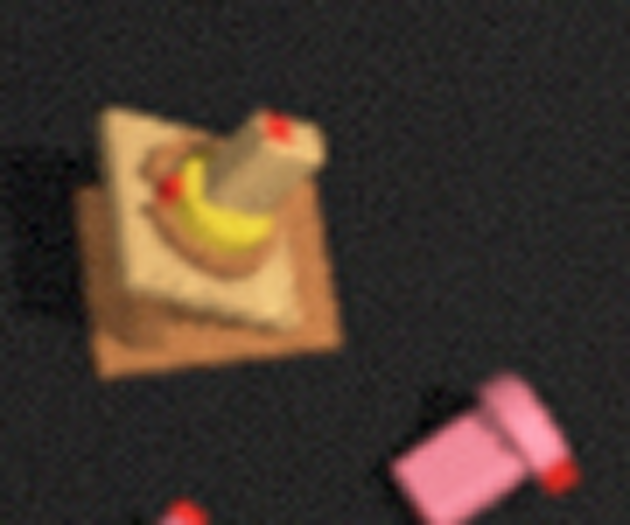

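Run:
```python
from h import *
o=lambda u,v,k,x0,y0:np.array([(u+.5)/k-.5+x0,(v+.5)/k-.5+y0])
T=lambda u,v:o(u,v,5.5,270,115)
S=lambda u,v:o(u,v,6,195,105)
for n in('top','side'):
    p,r,t=RT(n);print(n,(-r.T@t).round(3))
for uv in [(66,82),(376,113),(213,212)]: print('top roof',at_z('top',T(*uv),.098).round(4))
for uv in [(185,45),(492,125),(45,258),(385,357),(243,180)]: print('side roof',at_z('side',S(*uv),.098).round(4))
for uv in [(98,514),(265,529)]: print('top bar',at_z('top',T(*uv),.0675).round(4))
for uv in [(585,262),(540,368)]: print('side bar',at_z('side',S(*uv),.0675).round(4))
print('bar ends tri',tri([('top',T(98,514)),('side',S(540,368))]).round(4),tri([('top',T(265,529)),('side',S(585,262))]).round(4))
t=lambda u,v:o(u,v,8,155,165)
s=lambda u,v:o(u,v,7,205,225)
print('redtop',tri([('top',t(252,242)),('side',s(279,128))]).round(4))
print('key',tri([('top',t(223,167)),('side',s(171,187))]).round(4))
# look from bystanders
for n,uv,z in [('top',(245,174),.08),('top',(117,225),.09),('top',(373,213),.085),('side',(236,190),.08),('side',(256,340),.09),('side',(304,110),.085)]: print(n,uv,at_z(n,uv,z).round(3))
# rest base corners z=0: side
for uv in [(78,190),(100,380),(343,345)]: print('rest',at_z('side',s(*uv),0.0).round(4))
for uv in [(195,360),(383,285)]: print('rest top',at_z('top',t(*uv),0.0).round(4))
```

```text
top [0.249 0.014 1.786]
side [0.398 0.94  1.169]
top roof [ 0.817  -0.1389  0.098 ]
top roof [ 0.7927 -0.341   0.098 ]
top roof [ 0.7271 -0.2315  0.098 ]
side roof [ 0.7919 -0.3431  0.098 ]
side roof [ 0.5955 -0.3171  0.098 ]
side roof [ 0.8163 -0.1405  0.098 ]
side roof [ 0.6131 -0.1117  0.098 ]
side roof [ 0.7256 -0.2324  0.098 ]
top bar [ 0.5348 -0.153   0.0675]
top bar [ 0.5234 -0.2603  0.0675]
side bar [ 0.5243 -0.2467  0.0675]
side bar [ 0.5332 -0.1549  0.0675]
bar ends tri [ 0.5337 -0.1527  0.0698] [ 0.5258 -0.2627  0.0526]
redtop [0.5817 0.2039 0.0981]
key [0.6227 0.2208 0.0657]
top (245, 174) [ 0.658 -0.004  0.08 ]
top (117, 225) [0.48  0.444 0.09 ]
top (373, 213) [ 0.51  -0.451  0.085]
side (236, 190) [0.66  0.001 0.08 ]
side (256, 340) [0.485 0.469 0.09 ]
side (304, 110) [ 0.516 -0.445  0.085]
rest [0.6742 0.1894 0.    ]
rest [0.6386 0.2772 0.    ]
rest [0.5452 0.2365 0.    ]
rest top [0.5464 0.2408 0.    ]
rest top [0.5803 0.1541 0.    ]
```

```bash
cat >> h.py <<'E'
def plan(target,yaw_y,N,src=None):
    """constant rows (shift, turn) taking the tool to target with tool y at world angle yaw_y(deg)"""
    s,r=tool(); d=r.T@(np.array(target)-s["tool_pos"])
    a=np.degrees(np.arctan2(r[1,1],r[0,1])); dw=(yaw_y-a+180)%360-180
    th=-np.radians(dw)/N   # tool x is down
    M=sum((R.from_rotvec([k*th,0,0]).as_matrix() for k in range(N)))
    sh=np.linalg.solve(M,d)
    print("pos",s["tool_pos"].round(4),"yaw_y",a.round(2),"F",np.round(s["force"],2),"w",round(s["grip_width"],4),"t",round(s["clock"],2))
    print("N",N,"row",sh.round(5),"turn",round(th,5),"| step mm",np.linalg.norm(sh).round(4)*1e3,"total tool",d.round(4))
E
python3 -c "
from h import *
plan([.529,-.206,.21],-7,16)"
```

```text
pos [ 0.1946 -0.5935  0.2306] yaw_y -71.85 F [-0.6   0.21  0.06] w 0.0854 t 0.15
N 16 row [ 0.00131 -0.00039 -0.03376] turn -0.07073 | step mm 33.8 total tool [ 0.0209 -0.264  -0.4385]
```

>>> send_rows([
  [[0.001, 0, -0.034, -0.071], [0.001, 0, -0.034, -0.071], [0.001, 0, -0.034, -0.071], [0.001, 0, -0.034, -0.071], [0.001, 0, -0.034, -0.071], [0.001, 0, -0.034, -0.071], [0.001, 0, -0.034, -0.071], [0.001, 0, -0.034, -0.071]],
], grip=0.5)

```text
clock: 0.82
tool_pos: [0.4226, -0.4489, 0.2229]
tcp_rot: [-0.304, -0.638, -0.304, 0.638]
force: [0.4, -0.7, 0.2]
grip_width: 0.0428
```

```bash
python3 -c "
from h import *
plan([.529,-.206,.21],-7,8)"
```

```text
pos [ 0.4226 -0.4489  0.2229] yaw_y -39.1 F [ 0.38 -0.69  0.24] w 0.0428 t 0.82
N 8 row [ 0.00162 -0.00082 -0.03357] turn -0.07003 | step mm 33.6 total tool [ 0.0129 -0.0706 -0.2557]
```

>>> send_rows([
  [[0.001, -0.001, -0.034, -0.07], [0.001, -0.001, -0.034, -0.07], [0.001, -0.001, -0.034, -0.07], [0.001, -0.001, -0.034, -0.07], [0.001, -0.001, -0.034, -0.07], [0.001, -0.001, -0.034, -0.07], [0.001, -0.001, -0.034, -0.07], [0.001, -0.001, -0.03, -0.07]],
])

```text
clock: 1.48
tool_pos: [0.5286, -0.2053, 0.2151]
tcp_rot: [0.469, 0.53, 0.469, -0.529]
force: [0.9, 0.9, 1.3]
grip_width: 0.0427
```

```bash
python3 -c "
from h import *
plan([.529,-.206,.21],-7,8)
crop('wrist',0,0,512,384,1.5,'pics/w1.png')"
```

```text
pos [ 0.5286 -0.2053  0.2151] yaw_y -6.95 F [0.94 0.92 1.31] w 0.0427 t 1.48
N 8 row [6.3e-04 6.0e-05 8.0e-05] turn 0.00011 | step mm 0.6 total tool [0.0051 0.0005 0.0006]
```

View pics/w1.png

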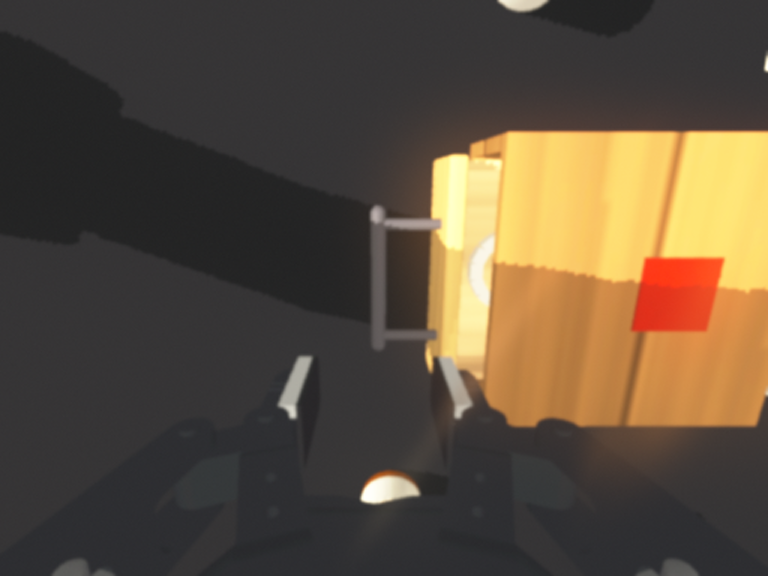

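Run:
```python
from h import *
W=lambda u,v:np.array([(u+.5)/1.5-.5,(v+.5)/1.5-.5])
a=at_z('wrist',W(378,213),.0675);b=at_z('wrist',W(378.5,345),.0675)
print('bar',a.round(4),b.round(4),((a+b)/2).round(4),np.linalg.norm(a-b),np.degrees(np.arctan2(*(a-b)[:2])))
for uv in [(509,131),(486,427),(678,295)]: print(at_z('wrist',W(*uv),.098).round(4))
c=(a+b)/2
plan([c[0],c[1],.04],-7,8)
```

```text
bar [ 0.5369 -0.1483  0.0675] [ 0.5267 -0.2472  0.0675] [ 0.5318 -0.1977  0.0675] 0.09942771694871018 5.891631147983197
[ 0.619  -0.1069  0.098 ]
[ 0.5992 -0.3073  0.098 ]
[ 0.7287 -0.2204  0.098 ]
pos [ 0.5298 -0.1981  0.2152] yaw_y -6.26 F [-0.48  5.74 -0.07] w 0.0426 t 1.53
N 8 row [2.19e-02 2.40e-04 2.00e-05] turn 0.00162 | step mm 21.9 total tool [0.1752 0.0019 0.0002]
```

Run:
```python
from h import *
plan([.53,-.2,.21],-7,8)
crop('wrist',0,0,512,384,1.5,'pics/w2.png')
plan([.53,-.2,.21],-7,8)
```

```text
pos [ 0.5298 -0.1981  0.2152] yaw_y -6.26 F [-0.48  5.74 -0.07] w 0.0426 t 1.53
N 8 row [6.5e-04 5.0e-05 2.4e-04] turn 0.00162 | step mm 0.7 total tool [0.0052 0.0004 0.0019]
pos [ 0.5293 -0.2012  0.2153] yaw_y -6.6 F [-0.51 -0.17 -0.65] w 0.042 t 1.58
N 8 row [ 6.6e-04  7.0e-05 -1.6e-04] turn 0.00087 | step mm 0.7 total tool [ 0.0053  0.0006 -0.0013]
```

View pics/w2.png

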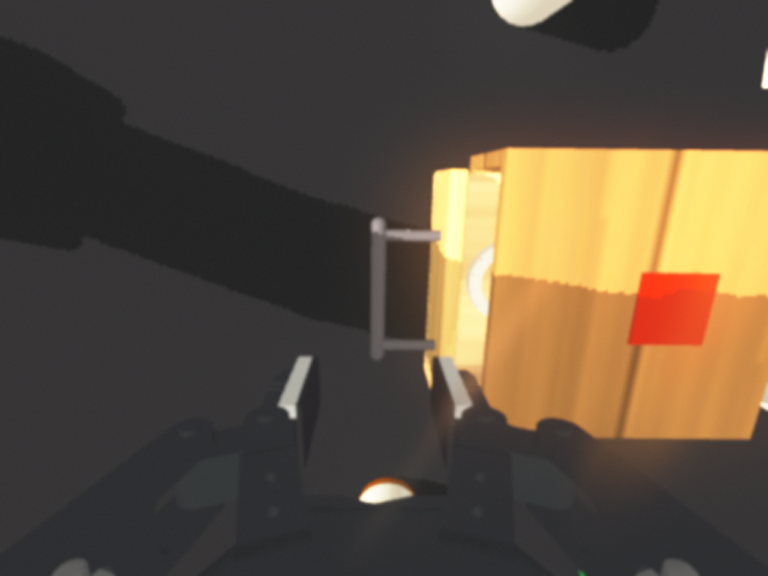

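Run:
```python
import h
from h import *
W=lambda u,v:np.array([(u+.5)/1.5-.5,(v+.5)/1.5-.5])
_rt=h.RT
def RTx(n):
    p=camera_params('wrist');y=np.radians(-6.26)
    T=np.eye(4);ty=np.array([np.cos(y),np.sin(y),0]);tx=np.array([0,0,-1.]);T[:3,:3]=np.c_[tx,ty,np.cross(tx,ty)];T[:3,3]=[.5298,-.1981,.2152]
    Wm=np.linalg.inv(T@p["T_tool_cam"]);return p,Wm[:3,:3],Wm[:3,3]
h.RT=RTx
a=at_z('wrist',W(378,225),.0675);b=at_z('wrist',W(377.5,353),.0675)
print('bar',a.round(4),b.round(4),((a+b)/2).round(4),np.linalg.norm(a-b),np.degrees(np.arctan2(*(a-b)[:2])))
P=[at_z('wrist',W(*uv),.098) for uv in [(508,149),(486,436),(675,309)]]
print(np.round(P,4),((P[0]+P[1])/2).round(4),np.degrees(np.arctan2(*(P[0]-P[1])[:2])))
h.RT=_rt
plan([.531,-.205,.045],-7,8)
```

```text
bar [ 0.5359 -0.1572  0.0675] [ 0.5251 -0.2545  0.0675] [ 0.5305 -0.2058  0.0675] 0.09794111995304111 6.338569290504856
[[ 0.6181 -0.1175  0.098 ]
 [ 0.599  -0.3159  0.098 ]
 [ 0.7276 -0.2306  0.098 ]] [ 0.6085 -0.2167  0.098 ] 5.496568188447771
pos [ 0.5293 -0.2012  0.2153] yaw_y -6.6 F [-0.51 -0.17 -0.65] w 0.042 t 1.58
N 8 row [0.02128 0.00027 0.00051] turn 0.00087 | step mm 21.3 total tool [0.1703 0.0021 0.0041]
```

>>> send_rows([
  [[0.025, 0.001, 0.001, 0.002], [0.025, 0.0, 0.001, 0.001], [0.025, 0.0, 0.001, 0.001], [0.025, 0.0, 0.001, 0.001], [0.025, 0.0, 0, 0.001], [0.025, 0.0, 0, 0.001], [0.02, 0, 0, 0], [0.002, 0, 0, 0]],
])

```text
clock: 2.25
tool_pos: [0.5258, -0.2119, 0.0395]
tcp_rot: [-0.464, -0.531, -0.467, 0.533]
force: [-0.5, 0.2, 0.3]
grip_width: 0.0429
```

>>> send_rows([
  [[0, 0, 0, 0], [0, 0, 0, 0], [0, 0, 0, 0], [0, 0, 0, 0], [0, 0, 0, 0], [0, 0, 0, 0], [0, 0, 0, 0], [0, 0, 0, 0]],
], grip=0.0)

```text
clock: 2.92
tool_pos: [0.5296, -0.2125, 0.0448]
tcp_rot: [0.467, 0.532, 0.465, -0.532]
force: [0.1, 0.4, 7.2]
grip_width: 0.0089
```

```bash
python3 -c "
from h import *
plan([.531,-.205,.045],-7,8)"
```

```text
pos [ 0.5296 -0.2125  0.0448] yaw_y -7.62 F [0.06 0.42 7.17] w 0.0089 t 2.92
N 8 row [-3.0e-05  6.0e-05 -9.5e-04] turn -0.00135 | step mm 0.9 total tool [-0.0002  0.0004 -0.0076]
```

>>> send_rows([
  [[0, -0.004, 0, 0], [0, -0.008, 0, 0], [0, -0.011, 0, 0], [0, -0.011, 0, 0], [0, -0.011, 0, 0], [0, -0.011, 0, 0], [0, -0.011, 0, 0], [0, -0.008, 0, 0]],
])

```text
clock: 3.58
tool_pos: [0.4545, -0.2033, 0.0447]
tcp_rot: [0.467, 0.532, 0.464, -0.532]
force: [1.2, -3.5, 6.7]
grip_width: 0.0091
```

>>> send_rows([
  [[0, -0.005, 0, 0], [0, -0.004, 0, 0], [0, -0.003, 0, 0], [0, -0.003, 0, 0], [0, -0.003, 0, 0], [0, -0.003, 0, 0], [0, -0.002, 0, 0], [0, 0, 0, 0]],
])

```text
clock: 4.25
tool_pos: [0.4322, -0.2006, 0.0447]
tcp_rot: [0.467, 0.532, 0.464, -0.532]
force: [0.1, -4.8, 9.5]
grip_width: 0.0086
```

```bash
python3 -c "
from h import *
plan([.531,-.205,.045],-7,8)
print(np.linalg.norm(get_state()['tool_pos'][:2]-[.5296,-.2125]))
crop('top',270,115,80,105,5.5,'pics/t3.png')"
```

```text
pos [ 0.4322 -0.2006  0.0447] yaw_y -7.67 F [ 0.07 -4.81  9.48] w 0.0086 t 4.25
N 8 row [ 0.       0.01232 -0.00104] turn -0.00146 | step mm 12.4 total tool [ 0.      0.0985 -0.0089]
0.09814862812943928
```

View pics/t3.png

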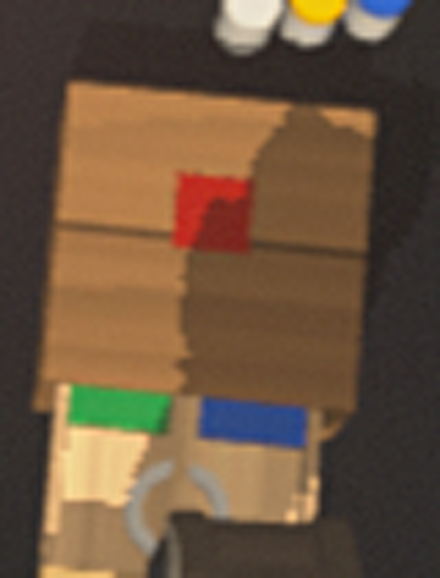

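>>> send_rows([
  [[0, -0.002, 0, 0], [0, -0.002, 0, 0], [0, -0.002, 0, 0], [0, -0.002, 0, 0], [0, 0, 0, 0], [0, 0, 0, 0], [0, 0, 0, 0], [0, 0, 0, 0]],
])

```text
clock: 4.97
tool_pos: [0.4321, -0.2006, 0.0449]
tcp_rot: [0.471, 0.536, 0.461, -0.528]
force: [24.7, -10.8, -20.7]
grip_width: 0.009
```

>>> send_rows([
  [[0, 0.003, 0, 0], [0, 0.003, 0, 0], [0, 0, 0, 0], [0, 0, 0, 0], [0, 0, 0, 0], [0, 0, 0, 0], [0, 0, 0, 0], [0, 0, 0, 0]],
], grip=0.5)

```text
clock: 5.63
tool_pos: [0.4292, -0.1986, 0.0433]
tcp_rot: [-0.466, -0.532, -0.466, 0.532]
force: [0.1, 0.3, -0.1]
grip_width: 0.043
```

>>> send_rows([
  [[-0.02, 0, 0, 0], [-0.04, 0, 0, 0], [-0.04, 0, 0, 0], [-0.04, 0, 0, 0], [-0.04, 0, 0, 0], [-0.02, 0, 0, 0], [0, 0, 0, 0], [0, 0, 0, 0]],
])

```text
clock: 6.3
tool_pos: [0.4298, -0.199, 0.2444]
tcp_rot: [0.467, 0.532, 0.465, -0.532]
force: [-0.2, 0.1, -1.0]
grip_width: 0.0428
```

Run:
```python
from h import *
plan([.55,.2,.22],-67.6,16)
crop('wrist',0,0,512,384,1.5,'pics/w4.png')
crop('side',0,0,512,384,1.5,'pics/s4.png')
plan([.55,.2,.22],-67.6,16)
```

```text
pos [ 0.4298 -0.199   0.2444] yaw_y -7.64 F [-0.21  0.07 -0.95] w 0.0428 t 6.3
N 16 row [ 0.0015  -0.00887 -0.02578] turn 0.06541 | step mm 27.3 total tool [ 0.024   0.066  -0.4114]
pos [ 0.4286 -0.1985  0.2423] yaw_y -7.63 F [ 0.06  0.75 -0.04] w 0.0428 t 6.4
N 16 row [ 0.00139 -0.00878 -0.02581] turn 0.06542 | step mm 27.3 total tool [ 0.0223  0.0674 -0.4111]
```

View pics/w4.png

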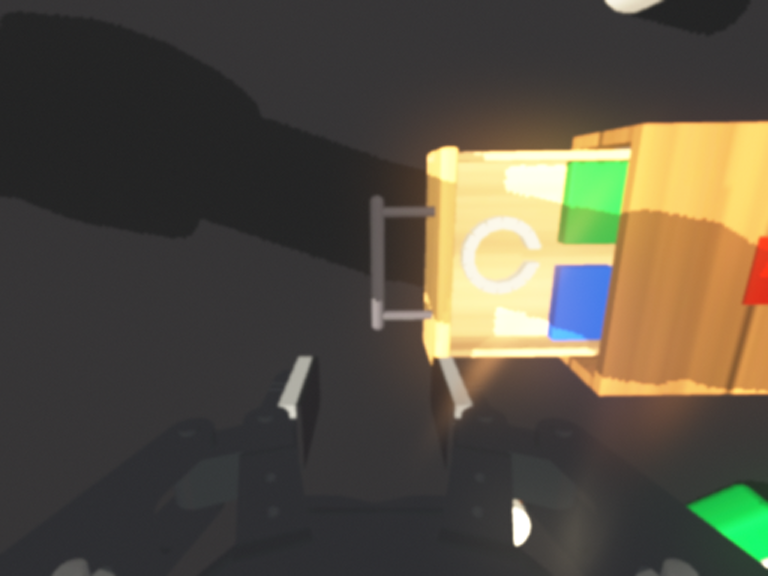

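```bash
cat >> h.py <<'E'
POSE=None
def setpose(pos,yaw):
    global POSE; POSE=(pos,yaw)
_RT=RT
def RT(n):
    if n=='wrist' and POSE is not None:
        p=camera_params('wrist');y=np.radians(POSE[1]);T=np.eye(4);ty=np.array([np.cos(y),np.sin(y),0]);tx=np.array([0,0,-1.])
        T[:3,:3]=np.c_[tx,ty,np.cross(tx,ty)];T[:3,3]=POSE[0];Wm=np.linalg.inv(T@p["T_tool_cam"]);return p,Wm[:3,:3],Wm[:3,3]
    return _RT(n)
W=lambda u,v:np.array([(u+.5)/1.5-.5,(v+.5)/1.5-.5])
def shot(name,cam='wrist',k=1.5):
    s,r=tool();a=np.degrees(np.arctan2(r[1,1],r[0,1]));im=camera(cam)
    cv2.imwrite(f'pics/{name}_raw.png',im[:,:,::-1]);crop(cam,0,0,512,384,k,f'pics/{name}.png',im)
    print('pose at shot',s["tool_pos"].round(4).tolist(),a.round(2));return im
E
python3 - <<'E'
import h
from h import *
setpose([.4298,-.199,.2444],-7.64)
a=at_z('wrist',W(377,196),.0675);b=at_z('wrist',W(378,330),.0675)
m=(a+b)/2
print('bar',m.round(4),np.linalg.norm(a-b),np.degrees(np.arctan2(*(a-b)[:2])))
for uv in[(502,217),(502,293),(462,255),(502,255),(536,256)]: print('collar',at_z('wrist',W(*uv),.030).round(4))
print('roofcorner',at_z('wrist',W(644,123),.098).round(4),at_z('wrist',W(600,394),.098).round(4))
# front top edge outer corners
c=at_z('wrist',W(428,150),.086);d=at_z('wrist',W(426,358),.086);print('front',c,d,np.degrees(np.arctan2(*(c-d)[:2])))
y=np.radians(-7);print('well from bar',m[:2]+.11*np.array([np.cos(y),np.sin(y)]))
crop('wrist',280,130,90,80,7,'pics/w4c.png',cv2.resize(cv2.imread('pics/w4.png'),(512,384),interpolation=cv2.INTER_AREA)[:,:,::-1])
E
```

```text
bar [ 0.4321 -0.1938  0.0675] 0.10867146331443013 7.092407100633577
collar [ 0.543  -0.1732  0.03  ]
collar [ 0.5401 -0.2414  0.03  ]
collar [ 0.5065 -0.2017  0.03  ]
collar [ 0.5416 -0.2063  0.03  ]
collar [ 0.5713 -0.2112  0.03  ]
roofcorner [ 0.6178 -0.1157  0.098 ] [ 0.5944 -0.3133  0.098 ]
front [ 0.47786905 -0.11304821  0.086     ] [ 0.46129346 -0.26959355  0.086     ] 6.044167433363904
well from bar [ 0.54124167 -0.20717766]
```

View pics/w4c.png

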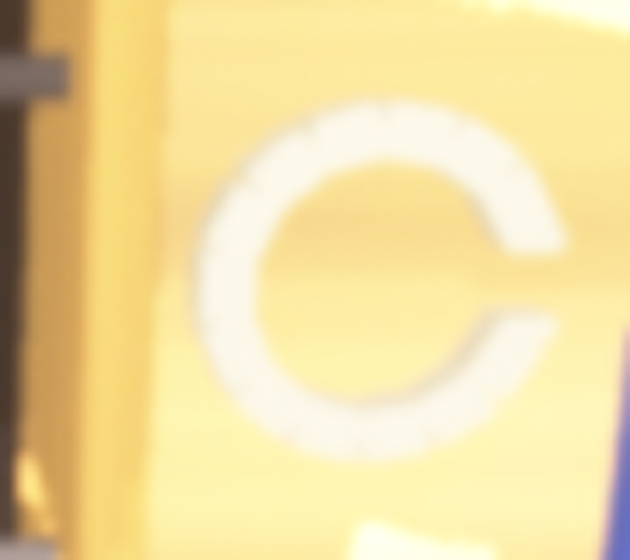

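View pics/s4.png

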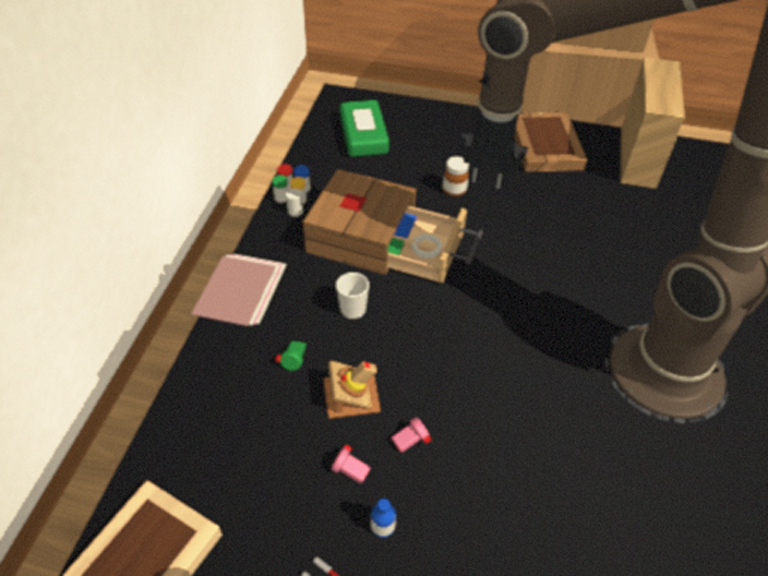

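Run:
```python
from h import *
plan([.56,.195,.23],-67.6,16)
```

```text
pos [ 0.4286 -0.1985  0.2423] yaw_y -7.63 F [ 0.06  0.75 -0.04] w 0.0428 t 6.4
N 16 row [ 0.00077 -0.00806 -0.02592] turn 0.06542 | step mm 27.2 total tool [ 0.0123  0.078  -0.4075]
```

>>> send_rows([
  [[0.001, -0.008, -0.026, 0.065], [0.001, -0.008, -0.026, 0.065], [0.001, -0.008, -0.026, 0.065], [0.001, -0.008, -0.026, 0.065], [0.001, -0.008, -0.026, 0.065], [0.001, -0.008, -0.026, 0.065], [0.001, -0.008, -0.026, 0.065], [0.001, -0.008, -0.026, 0.065]],
])

```text
clock: 7.07
tool_pos: [0.4416, 0.0174, 0.2337]
tcp_rot: [-0.312, -0.634, -0.313, 0.635]
force: [0.4, -0.7, 0.0]
grip_width: 0.0429
```

>>> send_rows([
  [[0.001, -0.008, -0.026, 0.066], [0.001, -0.008, -0.026, 0.066], [0.001, -0.008, -0.026, 0.066], [0.001, -0.008, -0.026, 0.066], [0.001, -0.008, -0.026, 0.066], [0.001, -0.008, -0.026, 0.066], [0, -0.008, -0.026, 0.066], [0, -0.007, -0.02, 0.06]],
])

```text
clock: 7.73
tool_pos: [0.5566, 0.1936, 0.2268]
tcp_rot: [-0.138, -0.692, -0.139, 0.695]
force: [0.6, -0.4, 0.5]
grip_width: 0.0428
```

Run:
```python
from h import *
for i in range(4): camera('top')
im=shot('w5')
plan([.584,.205,.1],-67.6,8)
```

```text
pose at shot [0.5556, 0.192, 0.2271] -67.19
pos [0.5556 0.1913 0.2276] yaw_y -67.24 F [-0.52 -0.   -0.59] w 0.0424 t 7.98
N 8 row [ 0.01594 -0.00021 -0.00399] turn 0.00078 | step mm 16.400000000000002 total tool [ 0.1275 -0.0016 -0.0319]
```

View pics/w5.png

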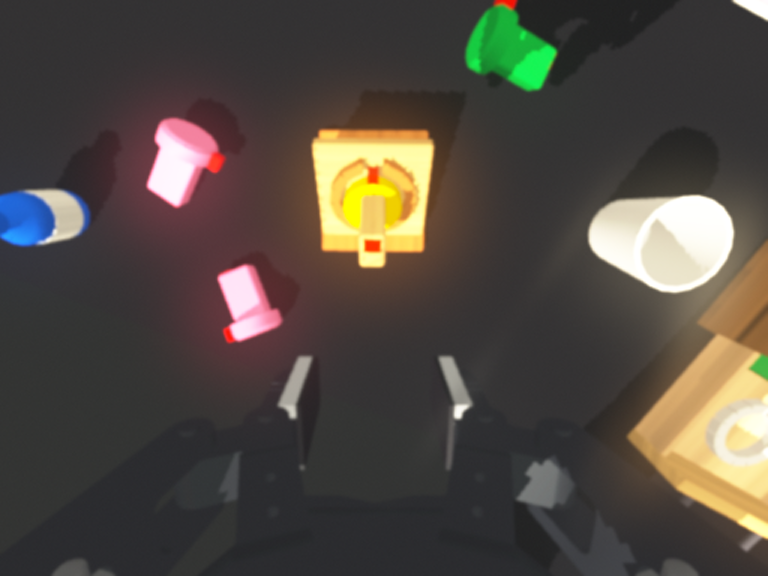

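Run:
```python
from h import *
setpose([.5556,.1918,.2272],-67.2)
r_=at_z('wrist',W(372,245),.0984);k=at_z('wrist',W(373.5,170),.0685)
print(r_,k,np.linalg.norm((k-r_)[:2]),np.degrees(np.arctan2((k-r_)[1],(k-r_)[0])))
for c in [(323,250,0),(423,250,0),]: print(at_z('wrist',W(*c[:2]),.0).round(4))
a,b=at_z('wrist',W(323,250),.01),at_z('wrist',W(423,250),.01); print(np.linalg.norm(a-b),np.degrees(np.arctan2(*(a-b)[1::-1]))-90)
a,b=at_z('wrist',W(313,141),.08),at_z('wrist',W(433.5,141),.08); print(np.linalg.norm(a-b),np.degrees(np.arctan2(*(a-b)[1::-1]))-90)
for yaw in (22,23):
    e=np.array([np.cos(np.radians(yaw)),np.sin(np.radians(yaw))])
    print(r_[:2]+.0283*e,k[:2]-.0192*e)
    O=(r_[:2]+.0283*e+k[:2]-.0192*e)/2; g=O-.0241*e; print('O',O,'grasp',g)
    plan([g[0],g[1],.062],yaw-90,8)
```

```text
[0.58196052 0.20555889 0.0984    ] [0.62665119 0.22332839 0.0685    ] 0.04809376780250075 21.683311425763595
[0.5454 0.2394 0.    ]
[0.5808 0.1554 0.    ]
0.08875544908311354 22.819479730178088
0.07989715158490593 22.821471032923156
[0.60819983 0.21616026] [0.60884926 0.21613594]
O [0.60852454 0.2161481 ] grasp [0.58617941 0.20712008]
pos [0.5556 0.1913 0.2276] yaw_y -67.24 F [-0.52 -0.   -0.59] w 0.0424 t 7.98
N 8 row [ 0.02069 -0.00037 -0.00436] turn 0.00166 | step mm 21.1 total tool [ 0.1655 -0.0027 -0.0349]
[0.60801081 0.21661658] [0.6089775  0.21582635]
O [0.60849415 0.21622146] grasp [0.58630999 0.20680484]
pos [0.5556 0.1913 0.2276] yaw_y -67.24 F [-0.52 -0.   -0.59] w 0.0424 t 7.98
N 8 row [ 0.02069 -0.00029 -0.00436] turn -0.00052 | step mm 21.1 total tool [ 0.1655 -0.0024 -0.0349]
```

>>> send_rows([
  [[0.005, -0.0015, -0.018, 0], [0.015, -0.001, -0.017, 0.004], [0.03, 0, 0, 0], [0.03, 0, 0, 0], [0.03, 0, 0, 0], [0.03, 0, 0, 0], [0.02, 0, 0, 0], [0.0, 0, 0, 0]],
])

```text
clock: 8.65
tool_pos: [0.5846, 0.2047, 0.0646]
tcp_rot: [-0.138, -0.691, -0.137, 0.696]
force: [-0.1, -1.1, 0.4]
grip_width: 0.0424
```

Run:
```python
from h import *
for i in range(2): camera('top')
plan([.5863,.207,.061],-67.5,2)
im=shot('w6')
plan([.5863,.207,.061],-67.5,2)
```

```text
pos [0.5874 0.2067 0.0692] yaw_y -67.56 F [-0.01  0.61  0.25] w 0.0426 t 8.75
N 2 row [ 0.00411 -0.00037  0.00045] turn -0.00056 | step mm 4.1000000000000005 total tool [ 0.0082 -0.0007  0.0009]
pose at shot [0.5874, 0.2067, 0.0692] -67.56
pos [0.5884 0.2074 0.0705] yaw_y -67.57 F [ 0.92 -0.19  1.12] w 0.0426 t 8.8
N 2 row [ 0.00474 -0.00023  0.00103] turn -0.00059 | step mm 4.8999999999999995 total tool [ 0.0095 -0.0005  0.0021]
```

View pics/w6.png

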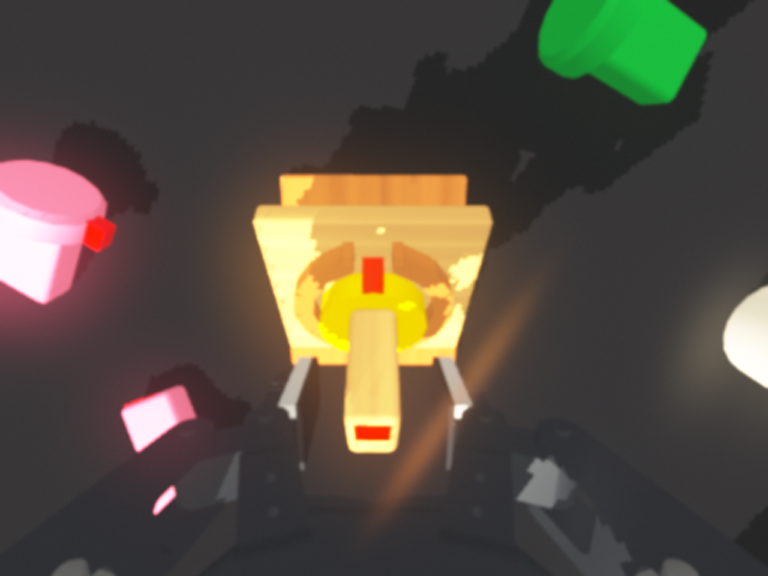

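>>> send_rows([
  [[0.003, 0, 0, 0], [0.003, 0, 0.001, 0], [0, 0, 0, 0], [0, 0, 0, 0], [0, 0, 0, 0], [0, 0, 0, 0], [0, 0, 0, 0], [0, 0, 0, 0]],
])

```text
clock: 9.47
tool_pos: [0.5871, 0.2073, 0.0633]
tcp_rot: [0.138, 0.694, 0.138, -0.694]
force: [0.2, -0.2, -0.1]
grip_width: 0.043
```

>>> send_rows([
  [[0, 0, 0, 0], [0, 0, 0, 0], [0, 0, 0, 0], [0, 0, 0, 0], [0, 0, 0, 0], [0, 0, 0, 0], [0, 0, 0, 0], [0, 0, 0, 0]],
], grip=0.0)

```text
clock: 10.13
tool_pos: [0.5871, 0.2074, 0.0634]
tcp_rot: [0.138, 0.694, 0.138, -0.694]
force: [-1.2, -0.4, 3.1]
grip_width: 0.0171
```

Run:
```python
from h import *
plan([.5863,.207,.061],-67.5,2)
im=shot('w7')
```

```text
pos [0.5871 0.2074 0.0634] yaw_y -67.55 F [-1.2  -0.44  3.12] w 0.0171 t 10.13
N 2 row [1.18e-03 2.00e-05 4.30e-04] turn -0.00044 | step mm 1.3 total tool [0.0024 0.     0.0009]
pose at shot [0.5871, 0.2074, 0.0634] -67.55
```

View pics/w7.png

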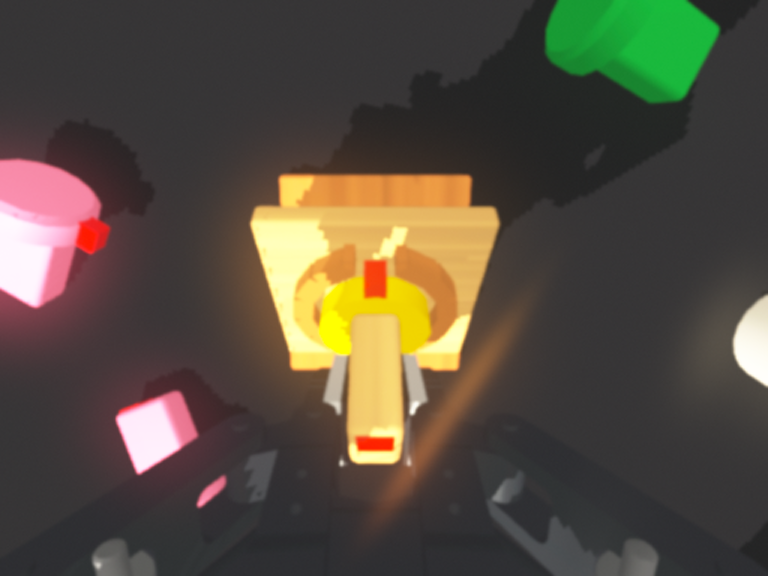

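>>> send_rows([
  [[-0.0025, 0, 0.0017, 0], [-0.004, 0, 0.0028, 0], [-0.005, 0, 0.0035, 0], [-0.005, 0, 0.0035, 0], [-0.005, 0, 0.0035, 0], [-0.005, 0, 0.0035, 0], [-0.01, 0, 0.007, 0], [-0.01, 0, 0.007, 0]],
])

```text
clock: 10.85
tool_pos: [0.5563, 0.1946, 0.1105]
tcp_rot: [-0.138, -0.693, -0.138, 0.694]
force: [0.4, -0.4, -1.5]
grip_width: 0.0172
```

Run:
```python
from h import *
plan([.47,.04,.12],-67.5,8)
im=shot('w8'); crop('side',195,215,110,90,7,'pics/s8.png')
```

```text
pos [0.5563 0.1946 0.1105] yaw_y -67.55 F [ 0.4  -0.4  -1.48] w 0.0172 t 10.85
N 8 row [-0.00117  0.01374  0.01735] turn -0.0001 | step mm 22.2 total tool [-0.0094  0.1099  0.1388]
pose at shot [0.5563, 0.1946, 0.1105] -67.55
```

View pics/w8.png

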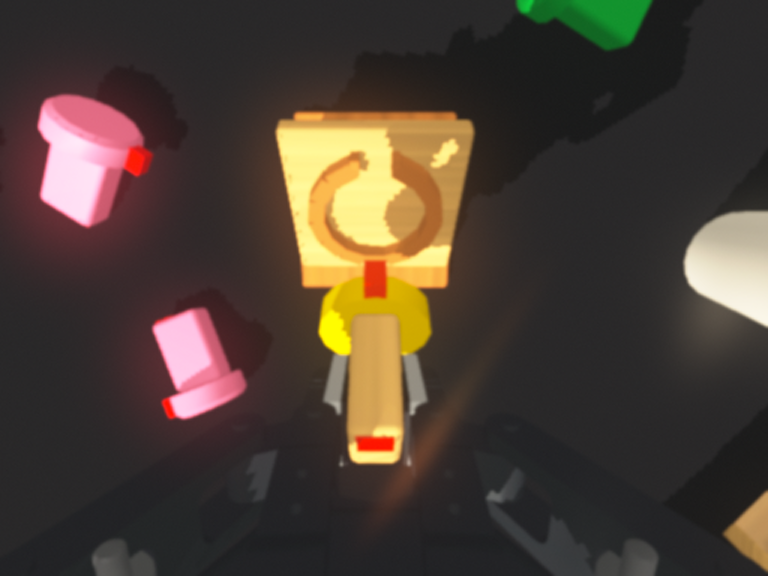

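View pics/s8.png

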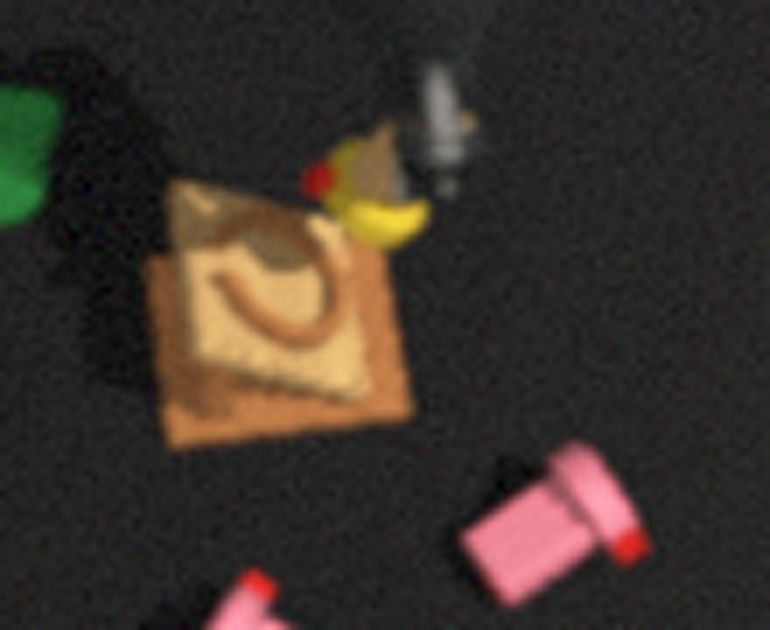

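Run:
```python
from h import *
plan([.46,.05,.09],-97,8)
```

```text
pos [0.5569 0.1949 0.1121] yaw_y -67.55 F [-0.13  0.07  0.11] w 0.0167 t 10.95
N 8 row [0.00272 0.01602 0.01513] turn 0.06425 | step mm 22.2 total tool [0.0218 0.0969 0.145 ]
```

>>> send_rows([
  [[0, 0.008, 0.008, 0.064], [0.002, 0.016, 0.015, 0.064], [0.003, 0.016, 0.015, 0.064], [0.003, 0.016, 0.015, 0.064], [0.003, 0.016, 0.015, 0.064], [0.003, 0.016, 0.015, 0.064], [0.003, 0.016, 0.015, 0.064], [0.003, 0.012, 0.01, 0.064]],
])

```text
clock: 11.62
tool_pos: [0.4685, 0.0623, 0.0897]
tcp_rot: [0.044, -0.706, 0.044, 0.706]
force: [0.2, -0.5, -2.2]
grip_width: 0.0173
```

>>> send_rows([
  [[0.008, 0.006, 0.006, 0], [0.01, 0, 0, 0], [0.01, 0, 0, 0], [0.01, 0, 0, 0], [0.01, 0, 0, 0], [0.005, 0, 0, 0], [0, 0, 0, 0], [0, 0, 0, 0]],
])

```text
clock: 12.28
tool_pos: [0.463, 0.0592, 0.0363]
tcp_rot: [0.042, -0.705, 0.042, 0.706]
force: [-0.5, -0.1, -0.4]
grip_width: 0.0169
```

Run:
```python
from h import *
camera('top')
plan([.46,.05,.03],-97,8)
crop('side',215,135,130,110,6,'pics/s9.png')
```

```text
pos [0.4632 0.0591 0.0367] yaw_y -96.85 F [-0.39  0.06 -0.59] w 0.017 t 12.33
N 8 row [0.00084 0.00118 0.00026] turn 0.00032 | step mm 1.5 total tool [0.0067 0.0095 0.0021]
```

View pics/s9.png

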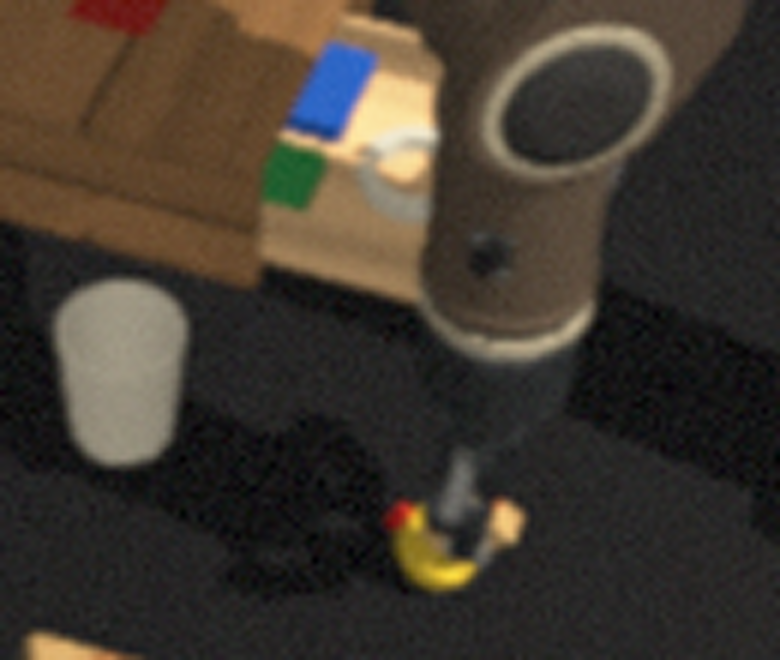

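>>> send_rows([
  [[0.002, 0, 0, 0], [0.002, 0, 0, 0], [0.002, 0, 0, 0], [0.002, 0, 0, 0], [0.001, 0, 0, 0], [0.001, 0, 0, 0], [0, 0, 0, 0], [0, 0, 0, 0]],
])

```text
clock: 13.05
tool_pos: [0.4636, 0.0588, 0.0295]
tcp_rot: [-0.042, 0.706, -0.043, -0.705]
force: [-10.9, -2.1, 41.6]
grip_width: 0.0172
```

>>> send_rows([
  [[-0.001, 0, -0.002, 0], [0, 0, -0.003, 0], [0, 0, -0.003, 0], [0, 0, -0.003, 0], [0, 0, -0.003, 0], [0, 0, -0.003, 0], [0, 0, -0.003, 0], [0, 0, 0, 0]],
])

```text
clock: 13.72
tool_pos: [0.4821, 0.0569, 0.0291]
tcp_rot: [0.042, -0.705, 0.043, 0.706]
force: [-8.7, 0.5, 22.1]
grip_width: 0.0173
```

Run:
```python
from h import *
im=shot('w10')
plan([.46,.05,.03],-97,8)
crop('side',215,135,130,110,6,'pics/s10.png')
```

```text
pose at shot [0.4821, 0.0569, 0.0291] -96.85
pos [0.4822 0.0569 0.0291] yaw_y -96.86 F [-8.81  1.6  22.32] w 0.0174 t 13.77
N 8 row [-0.00011  0.00119  0.00265] turn 0.00031 | step mm 2.9 total tool [-0.0009  0.0095  0.0212]
```

View pics/s10.png

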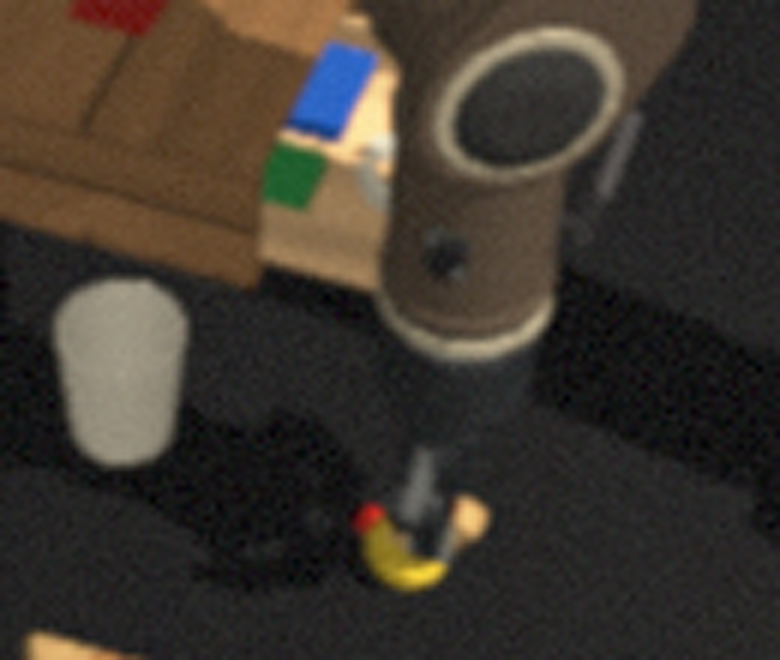

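View pics/w10.png

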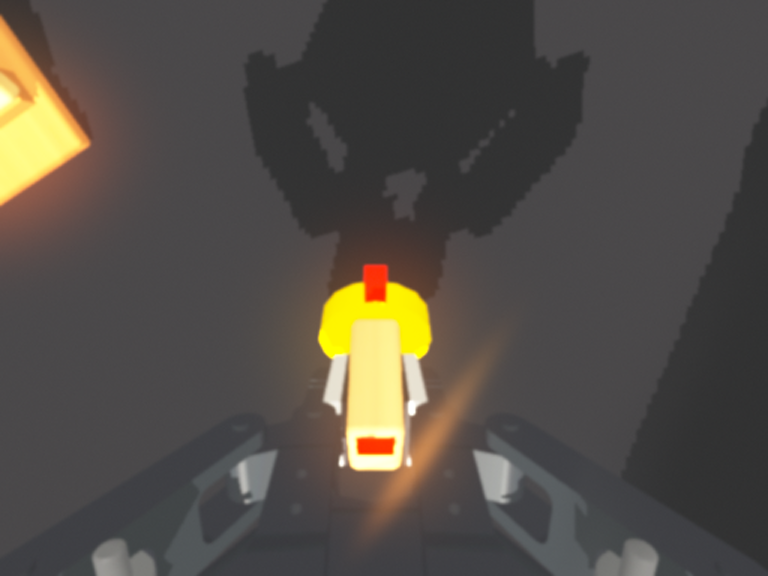

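Run:
```python
from h import *
setpose([.5871,.2074,.0634],-67.55)
e=np.array([np.cos(np.radians(22.5)),np.sin(np.radians(22.5))]);O=np.array([.6085,.2162])
for uv in [(256,208),(495,208),(280,176),(472,176)]:
    for z in (0,.01,.02,.07,.08,.09):
        p=at_z('wrist',W(*uv),z); d=p[:2]-O; print(uv,z,'s',round(d@e*1e3,1),'l',round((d@[-e[1],e[0]])*1e3,1))
print(at_z('top',(202,155),.02))
crop('side',205,225,60,55,10,'pics/rest_big.png',cv2.imread('pics/s4.png')[:,:,::-1] if 0 else camera('side'))
```

```text
(256, 208) 0 s 35.2 l 59.0
(256, 208) 0.01 s 35.9 l 56.1
(256, 208) 0.02 s 36.7 l 53.3
(256, 208) 0.07 s 40.3 l 39.1
(256, 208) 0.08 s 41.0 l 36.2
(256, 208) 0.09 s 41.8 l 33.4
(495, 208) 0 s 35.1 l -58.9
(495, 208) 0.01 s 35.9 l -56.0
(495, 208) 0.02 s 36.6 l -53.1
(495, 208) 0.07 s 40.3 l -38.7
(495, 208) 0.08 s 41.0 l -35.8
(495, 208) 0.09 s 41.7 l -33.0
(280, 176) 0 s 50.3 l 46.1
(280, 176) 0.01 s 50.3 l 43.9
(280, 176) 0.02 s 50.3 l 41.7
(280, 176) 0.07 s 50.3 l 30.6
(280, 176) 0.08 s 50.3 l 28.3
(280, 176) 0.09 s 50.2 l 26.1
(472, 176) 0 s 50.2 l -46.5
(472, 176) 0.01 s 50.2 l -44.2
(472, 176) 0.02 s 50.2 l -42.0
(472, 176) 0.07 s 50.2 l -30.6
(472, 176) 0.08 s 50.2 l -28.3
(472, 176) 0.09 s 50.2 l -26.0
[0.74811162 0.15434668 0.02      ]
```

View pics/rest_big.png

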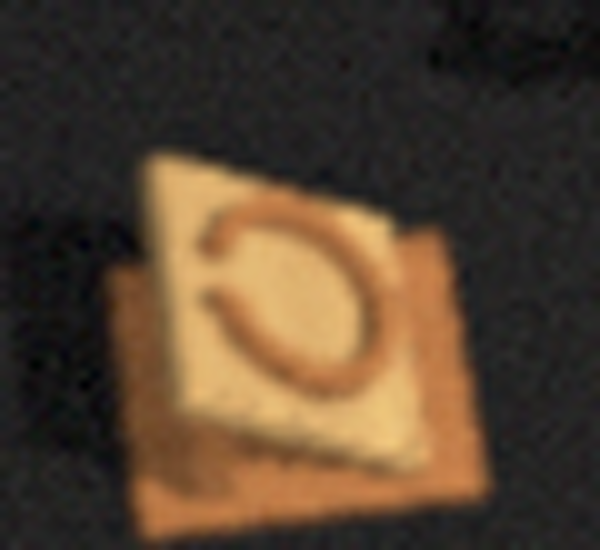

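Run:
```python
from h import *
plan([.482,.057,.15],-97,4)
plan([.535,-.206,.15],-97,8)
```

```text
pos [0.4822 0.0569 0.0291] yaw_y -96.86 F [-8.95  0.81 21.96] w 0.0173 t 13.87
N 4 row [-3.023e-02 -0.000e+00  7.000e-05] turn 0.00062 | step mm 30.200000000000003 total tool [-0.1209 -0.      0.0003]
pos [0.4822 0.0569 0.0291] yaw_y -96.86 F [-8.95  0.81 21.96] w 0.0173 t 13.87
N 8 row [-0.01511  0.03184 -0.0105 ] turn 0.00031 | step mm 36.8 total tool [-0.1208  0.2548 -0.0837]
```

>>> send_rows([
  [[-0.015, 0, 0, 0], [-0.035, 0, 0, 0], [-0.035, 0, 0, 0], [-0.025, 0.02, -0.007, 0], [-0.01, 0.03, -0.01, 0], [0, 0.036, -0.012, 0], [0, 0.036, -0.012, 0], [0, 0.036, -0.012, 0]],
])

```text
clock: 14.53
tool_pos: [0.5168, -0.1086, 0.1483]
tcp_rot: [-0.042, 0.706, -0.042, -0.705]
force: [1.0, -0.2, -0.4]
grip_width: 0.0175
```

>>> send_rows([
  [[0, 0.036, -0.012, 0], [0, 0.033, -0.011, 0], [0, 0.02, -0.007, 0], [0, 0.008, -0.002, 0], [0, 0, 0, 0], [0, 0, 0, 0], [0, 0, 0, 0], [0, 0, 0, 0]],
])

```text
clock: 15.2
tool_pos: [0.5369, -0.2049, 0.1479]
tcp_rot: [0.042, -0.706, 0.041, 0.706]
force: [-0.3, 0.6, -1.8]
grip_width: 0.0171
```

Run:
```python
from h import *
im=shot('w11')
plan([.535,-.206,.066],-97,8)
```

```text
pose at shot [0.5369, -0.2049, 0.1479] -96.73
pos [ 0.5369 -0.2051  0.1479] yaw_y -96.74 F [ 0.28  0.72 -0.61] w 0.0172 t 15.25
N 8 row [0.01024 0.00014 0.00022] turn 0.00056 | step mm 10.200000000000001 total tool [0.0819 0.0011 0.0018]
```

View pics/w11.png

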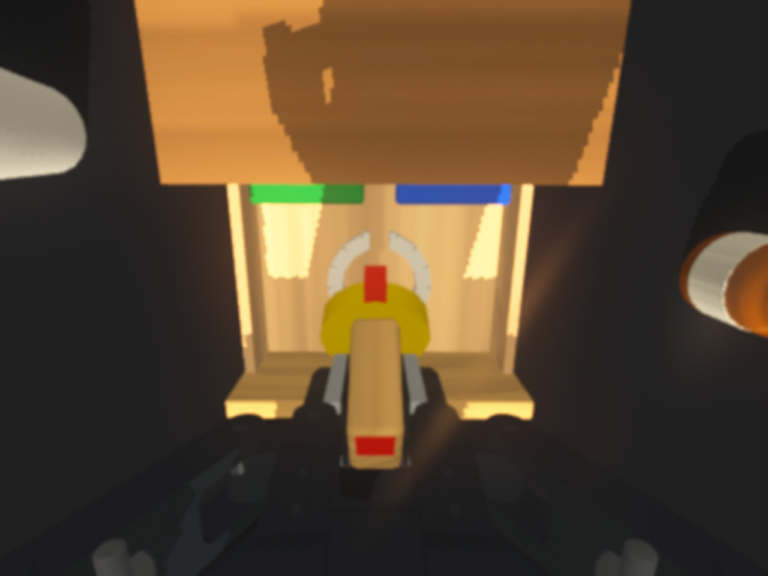

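Run:
```python
from h import *
setpose([.5369,-.2050,.1479],-96.73)
T=lambda P:np.array([ (P[:2]-[.5369,-.2050])@[np.cos(np.radians(-96.73)),np.sin(np.radians(-96.73))], (P[:2]-[.5369,-.2050])@[np.cos(np.radians(-6.73)),np.sin(np.radians(-6.73))]])*1e3
for nm,uv,z in [('roofL',(162,185),.098),('roofR',(604,185),.098),('colL',(328,282),.03),('colR',(431.5,282),.03),('notchL',(371,240),.03),('notchR',(389.5,240),.03),('drawL',(229,185),.058),('drawR',(534,185),.058),('frontL',(227,402),.086),('frontR',(532,402),.086),('notchtop',(369,233),.03),('notchtop',(390,233),.03)]:
    p=at_z('wrist',W(*uv),z);print(nm,p.round(4),'lat',T(p)[0].round(1),'fwd',T(p)[1].round(1))
```

```text
roofL [ 0.6172 -0.1169  0.098 ] lat -96.9 fwd 69.5
roofR [ 0.5938 -0.316   0.098 ] lat 103.6 fwd 69.5
colL [ 0.5472 -0.1749  0.03  ] lat -31.1 fwd 6.7
colR [ 0.5393 -0.2425  0.03  ] lat 36.9 fwd 6.8
notchL [ 0.5714 -0.2063  0.03  ] lat -2.8 fwd 34.4
notchR [ 0.57  -0.218  0.03 ] lat 9.0 fwd 34.4
drawL [ 0.6145 -0.1333  0.058 ] lat -80.3 fwd 68.7
drawR [ 0.595  -0.2993  0.058 ] lat 86.8 fwd 68.7
frontL [ 0.4981 -0.1159  0.086 ] lat -84.0 fwd -49.0
frontR [ 0.4779 -0.2873  0.086 ] lat 88.6 fwd -48.9
notchtop [ 0.5759 -0.2055  0.03  ] lat -4.1 fwd 38.8
notchtop [ 0.5744 -0.2188  0.03  ] lat 9.3 fwd 38.8
```

>>> send_rows([
  [[0.006, 0.0015, 0, 0], [0.015, 0.0015, 0, 0], [0.02, 0, 0, 0], [0.02, 0, 0, 0], [0.015, 0, 0, 0], [0.005, 0, 0, 0], [0, 0, 0, 0], [0, 0, 0, 0]],
])

```text
clock: 15.92
tool_pos: [0.5367, -0.2097, 0.0671]
tcp_rot: [-0.042, 0.706, -0.042, -0.706]
force: [0.6, -0.1, 0.7]
grip_width: 0.0172
```

>>> send_rows([
  [[0, 0, -0.005, 0], [0, 0, -0.008, 0], [0, 0, -0.008, 0], [0, 0, -0.008, 0], [0, 0, -0.006, 0], [0, 0, -0.003, 0], [0, 0, 0, 0], [0, 0, 0, 0]],
])

```text
clock: 16.58
tool_pos: [0.574, -0.2144, 0.0666]
tcp_rot: [0.042, -0.706, 0.042, 0.706]
force: [0.5, -0.6, -1.0]
grip_width: 0.0173
```

Run:
```python
from h import *
im=shot('w12')
plan([.575,-.212,.078],-96.7,8)
crop('side',235,115,100,85,7.5,'pics/s12.png')
```

```text
pose at shot [0.574, -0.2144, 0.0666] -96.88
pos [ 0.5738 -0.2145  0.0666] yaw_y -96.89 F [-0.55 -0.06 -0.39] w 0.0173 t 16.63
N 8 row [-0.00143 -0.00032 -0.00012] turn -0.00041 | step mm 1.5 total tool [-0.0114 -0.0026 -0.0009]
```

View pics/w12.png

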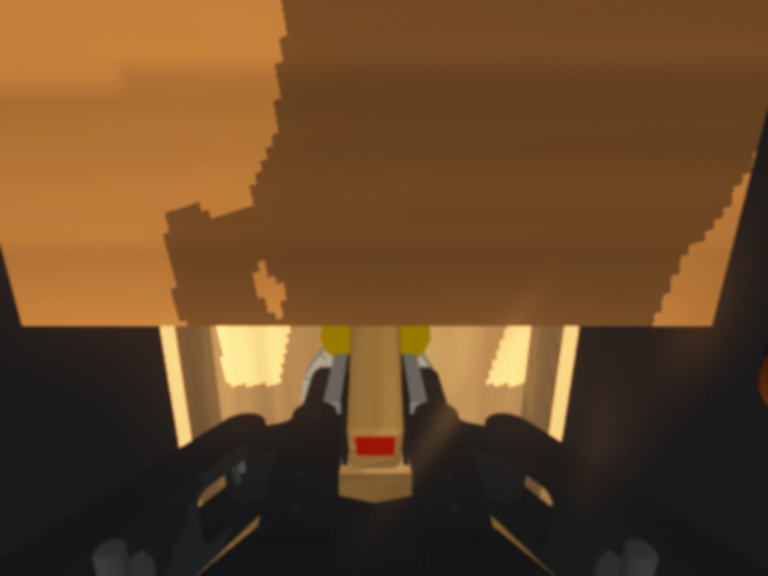

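View pics/s12.png

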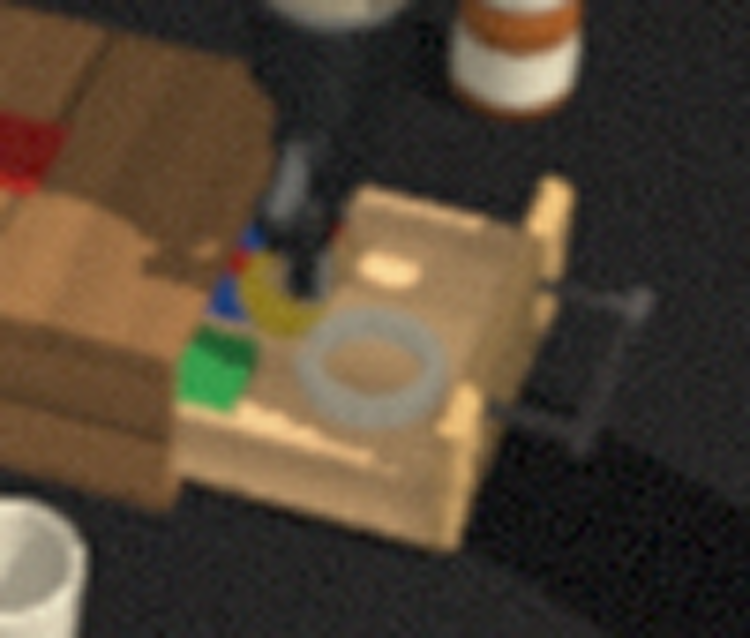

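>>> send_rows([
  [[-0.003, 0, 0, 0], [-0.003, 0, 0, 0], [-0.003, 0, 0, 0], [-0.002, 0, 0, 0], [-0.001, 0, 0, 0], [-0.001, 0, 0, 0], [-0.001, 0, 0, 0], [0, 0, 0, 0]],
])

```text
clock: 17.35
tool_pos: [0.5742, -0.2145, 0.081]
tcp_rot: [-0.042, 0.706, -0.042, -0.706]
force: [0.8, -0.2, -0.6]
grip_width: 0.017
```

>>> send_rows([
  [[-0.001, 0, 0, 0], [-0.001, 0, 0, 0], [-0.001, 0, 0, 0], [-0.001, 0, 0, 0], [0, 0, 0, 0], [0, 0, 0, 0], [0, 0, 0, 0], [0, 0, 0, 0]],
])

```text
clock: 18.02
tool_pos: [0.5738, -0.2144, 0.0832]
tcp_rot: [0.043, -0.705, 0.042, 0.706]
force: [6.5, -2.0, -14.7]
grip_width: 0.0169
```

>>> send_rows([
  [[-0.001, 0, 0, 0], [-0.001, 0, 0, 0], [-0.001, 0, 0, 0], [0, 0, 0, 0], [0, 0, 0, 0], [0, 0, 0, 0], [0, 0, 0, 0], [0, 0, 0, 0]],
])

```text
clock: 18.68
tool_pos: [0.5737, -0.2142, 0.0856]
tcp_rot: [0.043, -0.705, 0.042, 0.706]
force: [6.6, -2.2, -19.0]
grip_width: 0.0171
```

Run:
```python
from h import *
im=shot('w13')
plan([.575,-.212,.078],-96.7,8)
crop('side',235,115,100,85,7.5,'pics/s13.png')
```

```text
pose at shot [0.5737, -0.2142, 0.0856] -96.87
pos [ 0.5737 -0.2142  0.0856] yaw_y -96.87 F [  7.4   -1.13 -19.79] w 0.017 t 18.73
N 8 row [ 0.00095 -0.00029 -0.00013] turn -0.00038 | step mm 1.0 total tool [ 0.0076 -0.0023 -0.001 ]
```

View pics/w13.png

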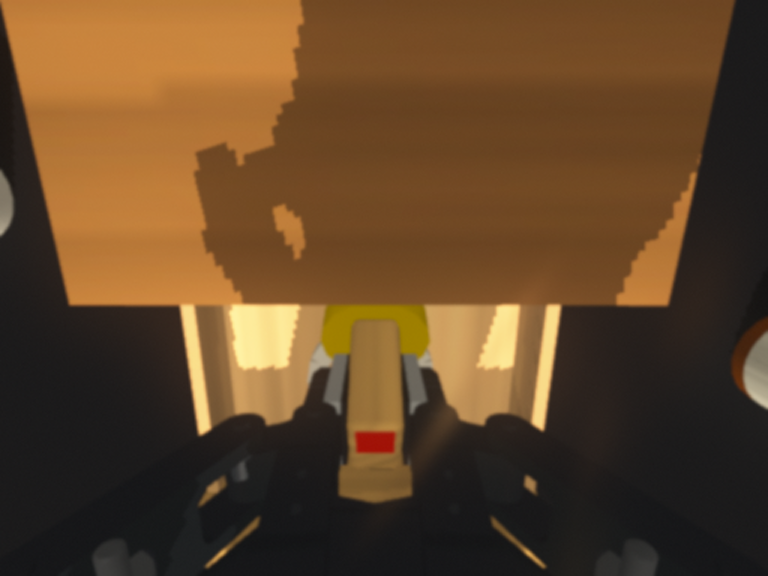

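View pics/s13.png

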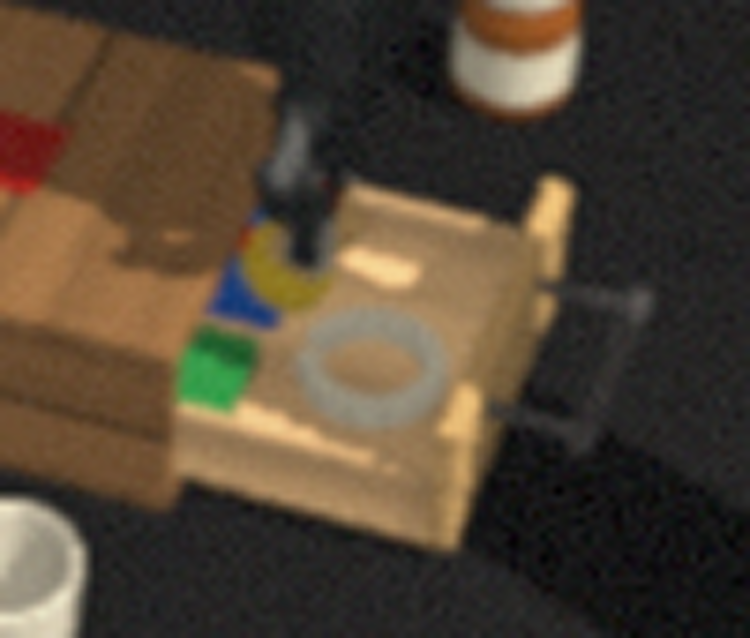

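>>> send_rows([
  [[-0.0015, 0, -0.0005, 0], [-0.0015, 0, -0.0005, 0], [-0.0015, 0, -0.0005, 0], [-0.0015, 0, -0.0005, 0], [-0.0015, 0, -0.0005, 0], [-0.0015, 0, -0.0005, 0], [0, 0, 0, 0], [0, 0, 0, 0]],
])

```text
clock: 19.45
tool_pos: [0.5767, -0.2145, 0.0941]
tcp_rot: [0.043, -0.705, 0.042, 0.706]
force: [9.1, -1.9, -22.2]
grip_width: 0.0175
```

Run:
```python
from h import *
im=shot('w14')
crop('side',235,115,100,85,7.5,'pics/s14.png')
```

```text
pose at shot [0.5767, -0.2145, 0.0941] -96.87
```

View pics/w14.png

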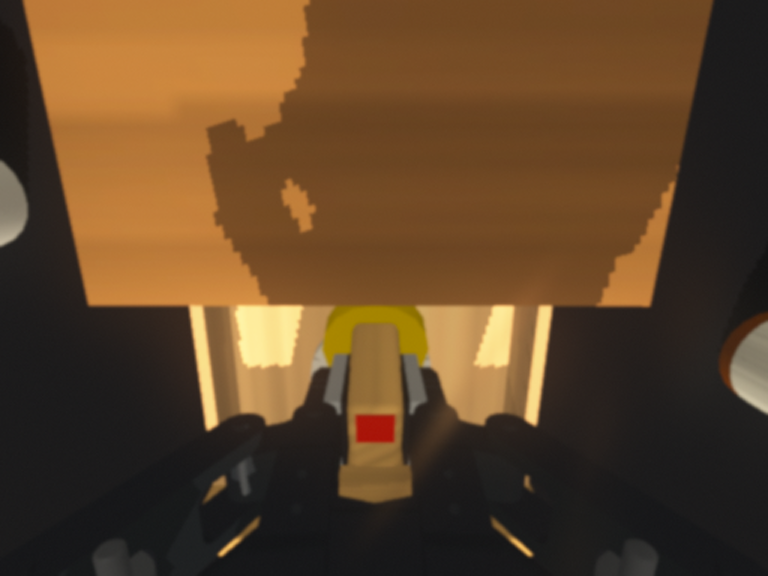

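View pics/s14.png

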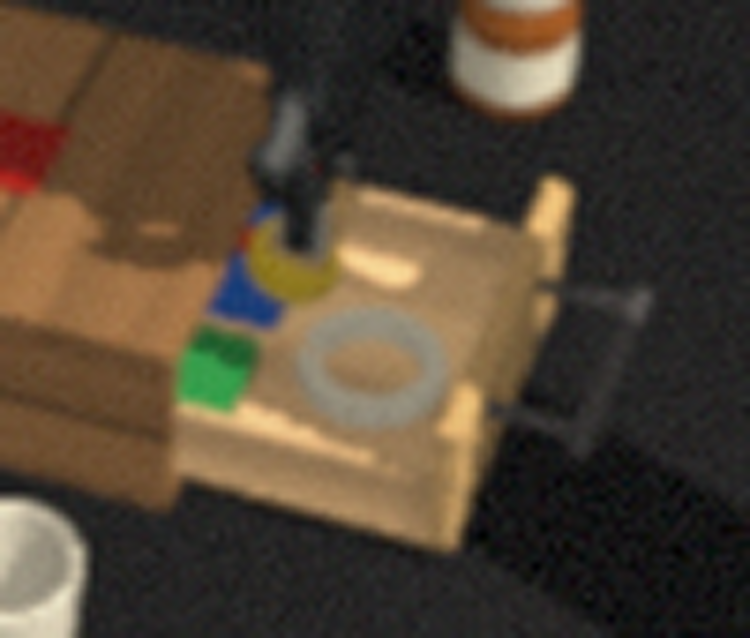

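```bash
cat >> h.py <<'E'
def stamp_px(t,pt,piv=(.00255,.0439)):
    """pixel (1.5x) of stamp point (x,z) at tilt t deg in gripper (wrist cam)"""
    p=camera_params('wrist');T=np.linalg.inv(p["T_tool_cam"])
    a=np.radians(t);dx=pt[0]-piv[0];dz=pt[1]-piv[1]
    h=dx*np.cos(a)-dz*np.sin(a);v=dx*np.sin(a)+dz*np.cos(a)  # h along stamp-x horiz (= tool -z), v up (= tool -x)
    c=T@np.array([-.019-v,0,-h,1]);return np.array([p["fx"]*c[0]/c[2]+p["cx"],p["fy"]*c[1]/c[2]+p["cy"]])*1.5
E
python3 - <<'E'
from h import *
for t in (35,30,25,20,15,10,5,0): print(t,[stamp_px(t,q)[1].round(1) for q in [(.0075,.06),(.015,.06),(0,.06),(-.015,.06),(.029,.014),(.022,.014),(.015,.014)]])
E
```

```text
35 [np.float64(442.7), np.float64(434.0), np.float64(450.7), np.float64(464.7), np.float64(283.4), np.float64(296.4), np.float64(308.4)]
30 [np.float64(439.6), np.float64(428.4), np.float64(449.8), np.float64(467.8), np.float64(283.6), np.float64(297.6), np.float64(310.6)]
25 [np.float64(436.0), np.float64(422.6), np.float64(448.4), np.float64(470.5), np.float64(284.7), np.float64(299.5), np.float64(313.4)]
20 [np.float64(432.1), np.float64(416.6), np.float64(446.6), np.float64(472.7), np.float64(286.6), np.float64(302.0), np.float64(316.6)]
15 [np.float64(428.0), np.float64(410.4), np.float64(444.4), np.float64(474.5), np.float64(289.2), np.float64(305.2), np.float64(320.4)]
10 [np.float64(423.5), np.float64(404.1), np.float64(441.8), np.float64(475.7), np.float64(292.4), np.float64(308.8), np.float64(324.5)]
5 [np.float64(418.8), np.float64(397.9), np.float64(438.8), np.float64(476.3), np.float64(296.3), np.float64(312.9), np.float64(329.0)]
0 [np.float64(414.0), np.float64(391.7), np.float64(435.5), np.float64(476.3), np.float64(300.7), np.float64(317.5), np.float64(333.9)]
```

>>> send_rows([
  [[-0.001, 0, -0.001, 0], [-0.001, 0, -0.001, 0], [-0.001, 0, -0.001, 0], [-0.001, 0, -0.001, 0], [-0.001, 0, -0.001, 0], [-0.001, 0, -0.0005, 0], [-0.001, 0, 0, 0], [0, 0, 0, 0]],
])

```text
clock: 20.22
tool_pos: [0.5823, -0.2153, 0.1031]
tcp_rot: [0.043, -0.706, 0.042, 0.706]
force: [4.3, -1.3, -25.1]
grip_width: 0.017
```

Run:
```python
from h import *
im=shot('w15')
crop('side',235,115,100,85,7.5,'pics/s15.png')
```

```text
pose at shot [0.5823, -0.2153, 0.1031] -96.88
```

View pics/w15.png

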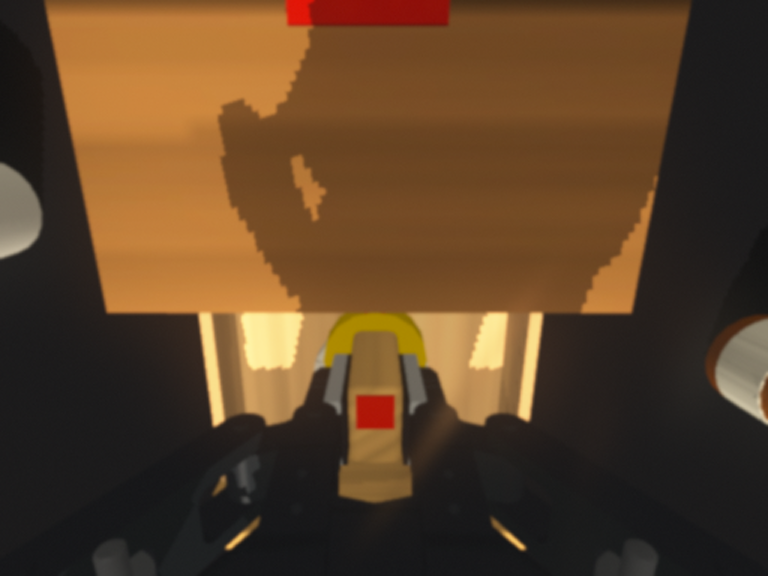

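View pics/s15.png

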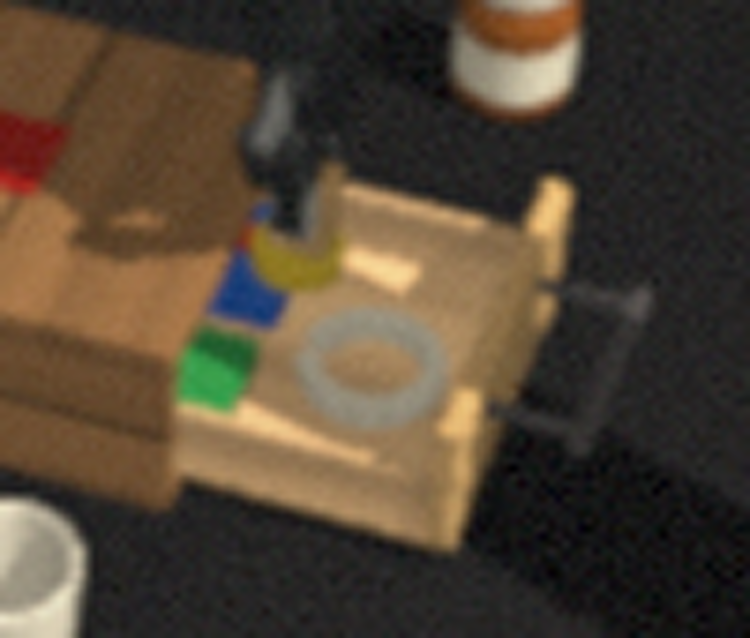

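```bash
python3 - <<'E'
from h import *
from scipy.optimize import least_squares
def fit(obs,free):
    def f(v):
        t,px,pz=v; return [stamp_px(t,q,(px,pz))[1]-r for q,r in obs]
    s=least_squares(f,[5,.00255,.0439],x_scale=[5,.003,.003]);print(s.x.round(4),s.fun.round(1))
k=.012
# w8, t=35 : red 437-451, handle back edge 465?, (15,14) 315
fit([((k,.06),437),((0,.06),451),((.015,.014),315),((-.015,.06),463)],0)
fit([((k,.06),415),((0,.06),442),((.015,.014),322)],0)
fit([((k,.06),395),((0,.06),430),((.015,.014),332)],0)
E
python3 - <<'E'
import cv2
a=cv2.imread('pics/w8_raw.png')[160:340,190:310];b=cv2.imread('pics/w15_raw.png')[160:340,190:310]
cv2.imwrite('pics/cmp.png',cv2.resize(cv2.hconcat([a,b]),None,fx=3.3,fy=3.3,interpolation=cv2.INTER_CUBIC))
E
```

```text
[3.48116e+01 1.03000e-02 4.66000e-02] [ 0.5 -1.  -0.   0.5]
[1.38718e+01 4.40000e-03 4.62000e-02] [-0. -0. -0.]
[-1.0039  0.0018  0.0453] [ 0. -0.  0.]
```

View pics/cmp.png

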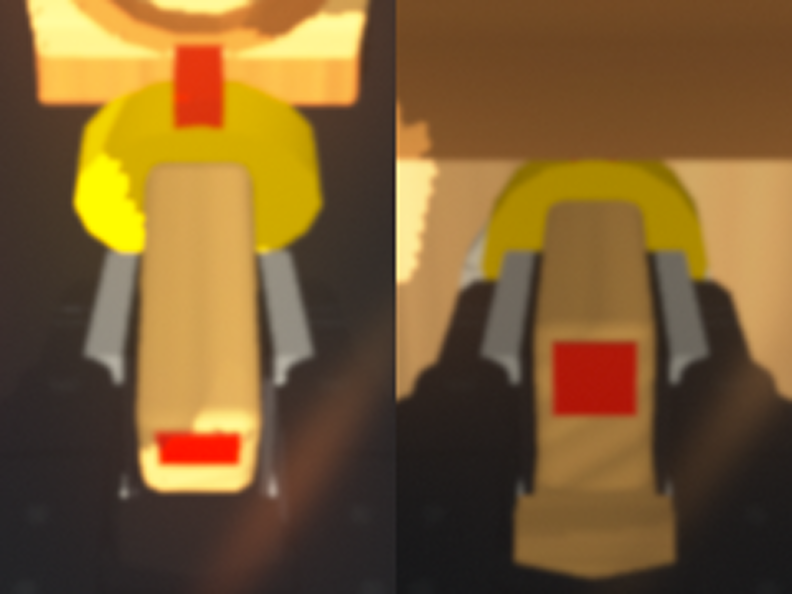

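>>> send_rows([
  [[0.003, 0, 0, 0], [0.003, 0, 0.002, 0], [0, 0, 0.007, 0], [0, 0, 0.01, 0], [0, 0, 0.01, 0], [0, 0, 0.007, 0], [0, 0, 0.003, 0], [0, 0, 0, 0]],
])

```text
clock: 20.98
tool_pos: [0.543, -0.2111, 0.0983]
tcp_rot: [-0.042, 0.706, -0.043, -0.706]
force: [-0.4, 0.4, -0.3]
grip_width: 0.017
```

>>> send_rows([
  [[0, 0, 0, 0], [0, 0, 0, 0], [0, 0, 0, 0], [0, 0, 0, 0], [0, 0, 0, 0], [0, 0, 0, 0], [0, 0, 0, 0], [0, 0, 0, 0]],
])

```text
clock: 21.65
tool_pos: [0.5439, -0.2108, 0.0977]
tcp_rot: [0.042, -0.706, 0.042, 0.706]
force: [-0.6, 0.8, -0.2]
grip_width: 0.0172
```

Run:
```python
from h import *
im=shot('w16')
crop('wrist',180,120,140,160,4,'pics/w16c.png',im)
plan([.5435,-.2088,.098],-96.7,8)
crop('side',235,115,100,85,7.5,'pics/s16.png')
```

```text
pose at shot [0.5439, -0.2108, 0.0977] -96.88
pos [ 0.5439 -0.2108  0.0977] yaw_y -96.88 F [-0.14  0.55 -0.39] w 0.017 t 21.7
N 8 row [-3.0e-05 -2.5e-04  8.0e-05] turn -0.0004 | step mm 0.3 total tool [-0.0003 -0.002   0.0006]
```

View pics/w16c.png

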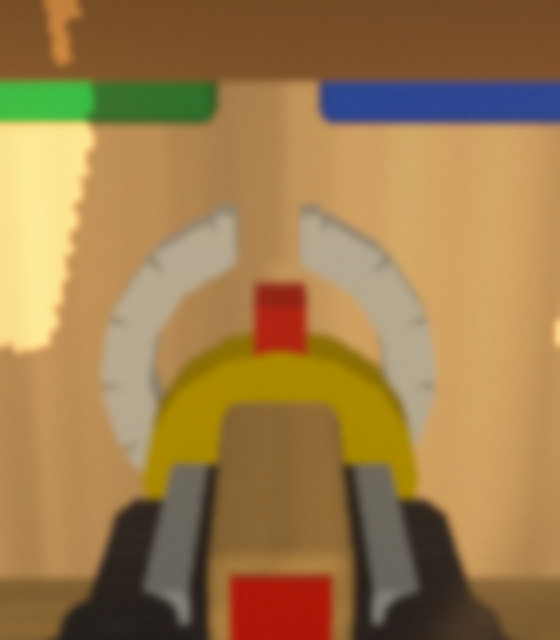

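View pics/s16.png

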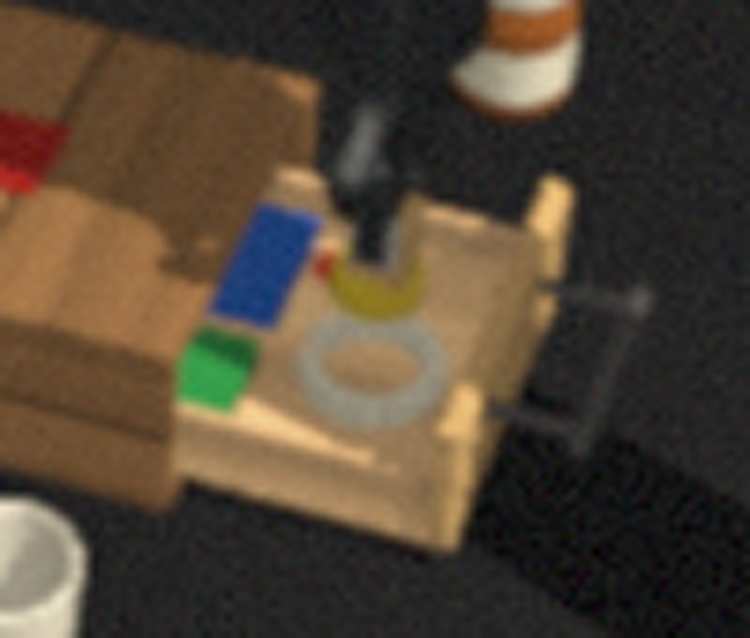

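```bash
cat >> h.py <<'E'
def TL(P,pos,yaw):
    y=np.radians(yaw);d=np.asarray(P)[:2]-np.asarray(pos)[:2]
    return (np.array([d@[np.cos(y),np.sin(y)], d@[-np.sin(y),np.cos(y)]])*1e3).round(1)  # lat(tool y), fwd(-tool z)
E
python3 - <<'E'
from h import *
pos=[.5439,-.2108,.0977];yaw=-96.88
setpose(pos,yaw)
C=lambda u,v:((u+.5)/4-.5+180,(v+.5)/4-.5+120)
for nm,uv,z in [('colL',(101,365),.03),('colR',(436,365),.03),('notchL',(236,262),.03),('notchR',(301,262),.03),('nTL',(236,205),.03),('nTR',(301,205),.03),('roofedge',(280,80),.098),
  ('keyend top',(280,305),.0717+.014),('keyend bot',(280,285),.0717+.002),('discL',(146,490),.0717+.014),('discR',(415,490),.0717+.014)]:
    print(nm,TL(at_z('wrist',C(*uv),z),pos,yaw))
E
```

```text
colL [-37.    0.2]
colR [31.4  0.2]
notchL [-9.2 21.8]
notchR [ 3.7 21.8]
nTL [-9.  33.2]
nTR [ 3.7 33.2]
roofedge [-0.4 62.4]
keyend top [-0.4 28.9]
keyend bot [-0.4 28.8]
discL [-21.3  -1. ]
discR [20.6 -1. ]
```

>>> send_rows([
  [[0.002, -0.0012, 0.0003, 0], [0.006, -0.0012, 0.0003, 0], [0.008, 0, 0, 0], [0.008, 0, 0, 0], [0.008, 0, 0, 0], [0.004, 0, 0, 0], [0, 0, 0, 0], [0, 0, 0, 0]],
])

```text
clock: 22.42
tool_pos: [0.5434, -0.2083, 0.0613]
tcp_rot: [0.043, -0.706, 0.042, 0.706]
force: [0.2, -0.1, -0.3]
grip_width: 0.0173
```

Run:
```python
from h import *
im=shot('w17')
crop('wrist',180,120,140,160,4,'pics/w17c.png',im)
plan([.5439,-.2088,.044],-96.7,8)
```

```text
pose at shot [0.5434, -0.2083, 0.0613] -96.89
pos [ 0.5436 -0.2084  0.0617] yaw_y -96.88 F [ 0.16 -0.19 -0.53] w 0.0172 t 22.47
N 8 row [ 2.22e-03  4.00e-05 -4.00e-05] turn -0.0004 | step mm 2.2 total tool [ 0.0177  0.0003 -0.0003]
```

View pics/w17c.png

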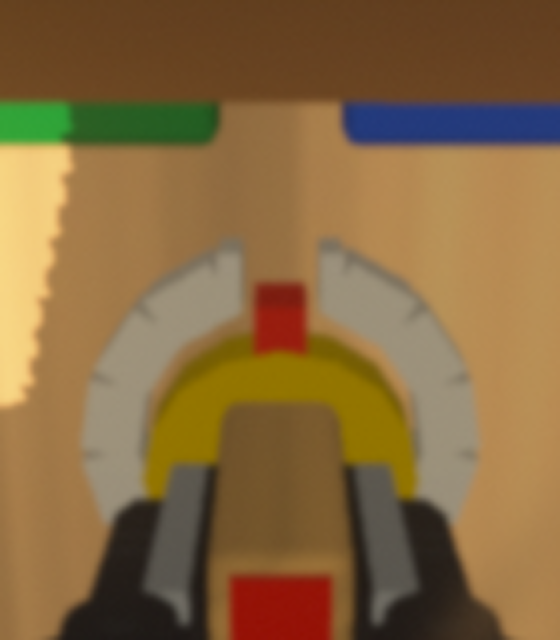

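Run:
```python
from h import *
pos=[.5434,-.2083,.0613];yaw=-96.89
setpose(pos,yaw)
C=lambda u,v:((u+.5)/4-.5+180,(v+.5)/4-.5+120)
for nm,uv,z in [('colL',(82,445),.03),('colR',(478,445),.03),('nL',(243,312),.03),('nR',(319,312),.03),('nTL',(243,240),.03),('nTR',(319,240),.03),('roofedge',(280,100),.098),('pad edge',(280,145),.034)]:
    print(nm,TL(at_z('wrist',C(*uv),z),pos,yaw))
```

```text
colL [-34.6  -1.8]
colR [33.8 -1.8]
nL [-6.6 22.2]
nR [ 6.1 22.2]
nTL [-6.5 34.4]
nTR [ 5.9 34.4]
roofedge [-0.4 63.3]
pad edge [-0.4 50.4]
```

>>> send_rows([
  [[0.002, 0, 0, 0], [0.002, 0, 0, 0], [0.002, 0, 0, 0], [0.002, 0, 0, 0], [0.002, 0, 0, 0], [0.002, 0, 0, 0], [0, 0, 0, 0], [0, 0, 0, 0]],
])

```text
clock: 23.13
tool_pos: [0.5434, -0.2084, 0.0496]
tcp_rot: [0.043, -0.706, 0.042, 0.706]
force: [-0.2, -0.0, -1.0]
grip_width: 0.0173
```

Inside the collar without contact force; going on down.

>>> send_rows([
  [[0.001, 0, 0, 0], [0.001, 0, 0, 0], [0.001, 0, 0, 0], [0.001, 0, 0, 0], [0.001, 0, 0, 0], [0, 0, 0, 0], [0, 0, 0, 0], [0, 0, 0, 0]],
])

```text
clock: 23.8
tool_pos: [0.547, -0.2088, 0.0483]
tcp_rot: [-0.042, 0.708, -0.043, -0.703]
force: [-1.3, 0.9, 21.8]
grip_width: 0.017
```

Run:
```python
from h import *
im=shot('w18')
crop('wrist',180,120,140,160,4,'pics/w18c.png',im)
s,r=tool();print(r.round(4))
plan([.5439,-.2088,.044],-96.7,8)
crop('side',260,125,60,55,11,'pics/s18.png')
```

```text
pose at shot [0.547, -0.2088, 0.0483] -96.87
[[ 0.007  -0.1197 -0.9928]
 [-0.002  -0.9928  0.1197]
 [-1.      0.0012 -0.0072]]
pos [ 0.547  -0.2088  0.0483] yaw_y -96.87 F [-0.75  1.08 22.27] w 0.0171 t 23.85
N 8 row [5.4e-04 4.0e-05 3.9e-04] turn -0.00038 | step mm 0.7 total tool [0.0043 0.0003 0.0031]
```

View pics/w18c.png

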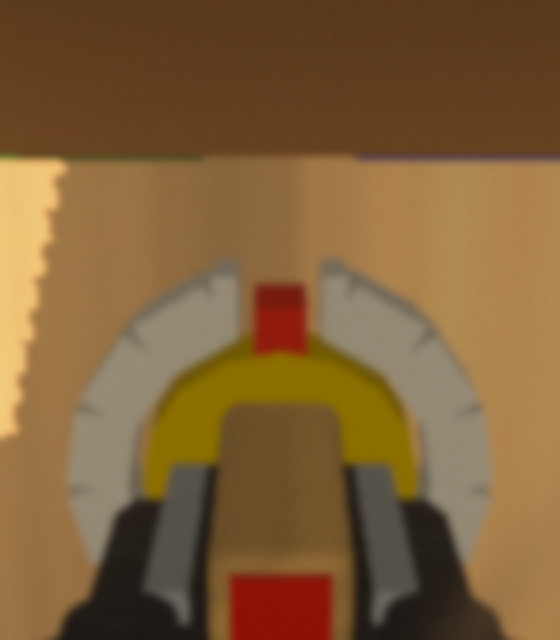

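View pics/s18.png

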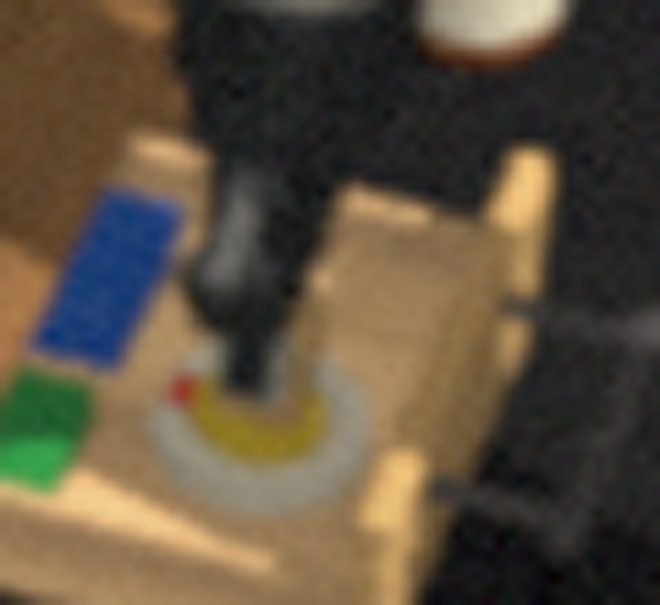

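>>> send_rows([
  [[-0.001, 0, 0, 0], [-0.001, 0, 0, 0], [0, 0, 0, 0], [0, 0, 0, 0], [0, 0, 0, 0], [0, 0, 0, 0], [0, 0, 0, 0], [0, 0, 0, 0]],
])

```text
clock: 24.57
tool_pos: [0.5454, -0.2087, 0.0484]
tcp_rot: [-0.042, 0.707, -0.043, -0.705]
force: [1.1, -0.1, 10.1]
grip_width: 0.0168
```

Run:
```python
from h import *
im=shot('w19')
crop('wrist',180,120,140,160,4,'pics/w19c.png',im)
plan([.5439,-.2088,.044],-96.7,8)
```

```text
pose at shot [0.5454, -0.2087, 0.0484] -96.88
pos [ 0.5454 -0.2087  0.0485] yaw_y -96.88 F [ 0.2   0.44 10.93] w 0.0172 t 24.62
N 8 row [5.6e-04 4.0e-05 1.9e-04] turn -0.00039 | step mm 0.6 total tool [0.0044 0.0003 0.0015]
```

View pics/w19c.png

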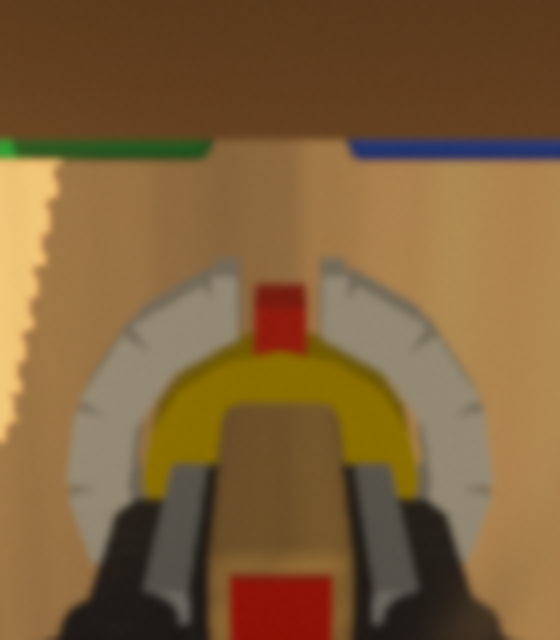

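Run:
```python
from h import *
im=camera('side');k=12;x0,y0,w,h=265,130,55,45
c=cv2.resize(im[y0:y0+h,x0:x0+w],None,fx=k,fy=k,interpolation=cv2.INTER_CUBIC)[:,:,::-1].copy()
th=np.linspace(0,2*np.pi,80);ctr=np.array([.5454,-.2085])
def ring(r,z,col):
    P=np.c_[ctr[0]+r*np.cos(th),ctr[1]+r*np.sin(th),np.full(80,z)]
    q=((proj('side',P)-[x0,y0]+.5)*k-.5).astype(int)
    cv2.polylines(out,[q.reshape(-1,1,2)],True,col,1)
out=c.copy();ring(.034,.03,(255,0,0));ring(.024,.03,(255,0,0));ring(.022,.032,(0,255,0));ring(.022,.037,(0,0,255))
cv2.imwrite('pics/s20.png',out);cv2.imwrite('pics/s20p.png',c)
```

```text
(no output)
```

View pics/s20.png

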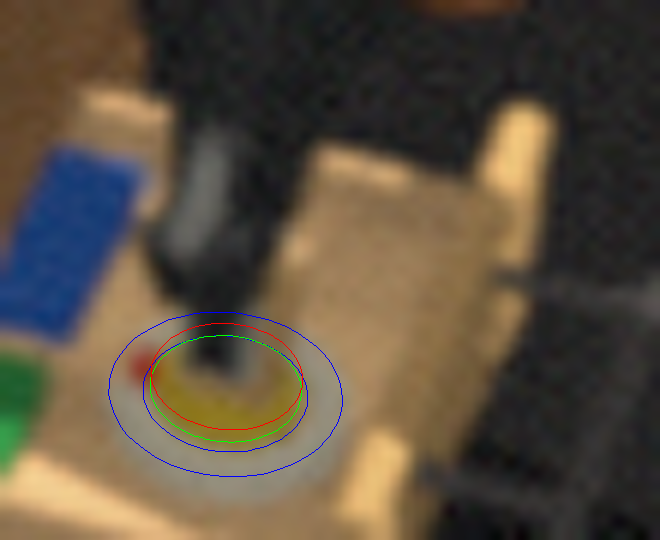

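View pics/s20p.png

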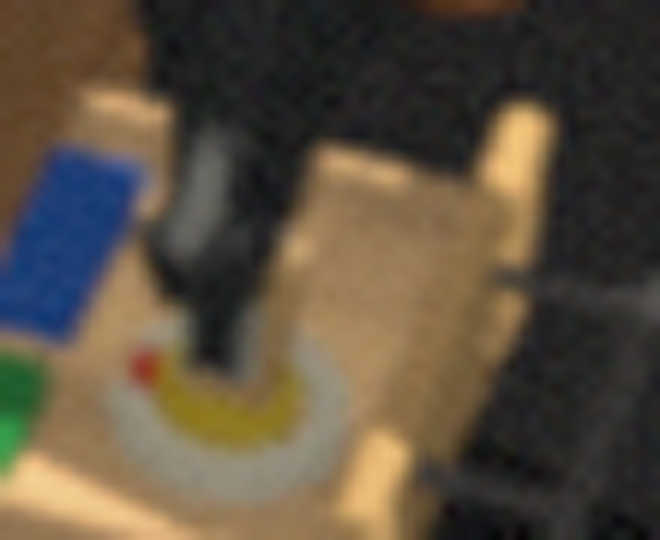

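>>> send_rows([
  [[-0.001, 0, 0, 0], [-0.0005, 0, 0, 0], [0, 0, 0, 0], [0, 0, 0, 0], [0, 0, 0, 0], [0, 0, 0, 0], [0, 0, 0, 0], [0, 0, 0, 0]],
])

```text
clock: 25.33
tool_pos: [0.5439, -0.2085, 0.0485]
tcp_rot: [-0.042, 0.706, -0.043, -0.706]
force: [1.4, -0.4, 5.3]
grip_width: 0.0172
```

>>> send_rows([
  [[0, 0, 0, 0], [0, 0, 0, 0], [0, 0, 0, 0], [0, 0, 0, 0], [0, 0, 0, 0], [0, 0, 0, 0], [0, 0, 0, 0], [0, 0, 0, 0]],
], grip=0.42)

```text
clock: 26.0
tool_pos: [0.5435, -0.2084, 0.0483]
tcp_rot: [0.042, -0.706, 0.042, 0.706]
force: [-0.3, 0.7, 0.1]
grip_width: 0.0359
```

Run:
```python
from h import *
im=shot('w21')
crop('wrist',180,120,140,160,4,'pics/w21c.png',im)
plan([.5439,-.2088,.044],-96.7,8)
crop('side',265,125,55,50,12,'pics/s21.png')
```

```text
pose at shot [0.5435, -0.2084, 0.0483] -96.89
pos [ 0.5435 -0.2084  0.0483] yaw_y -96.89 F [ 0.01 -0.36  0.5 ] w 0.036 t 26.05
N 8 row [ 5.4e-04  4.0e-05 -5.0e-05] turn -0.00041 | step mm 0.5 total tool [ 0.0043  0.0003 -0.0004]
```

View pics/w21c.png

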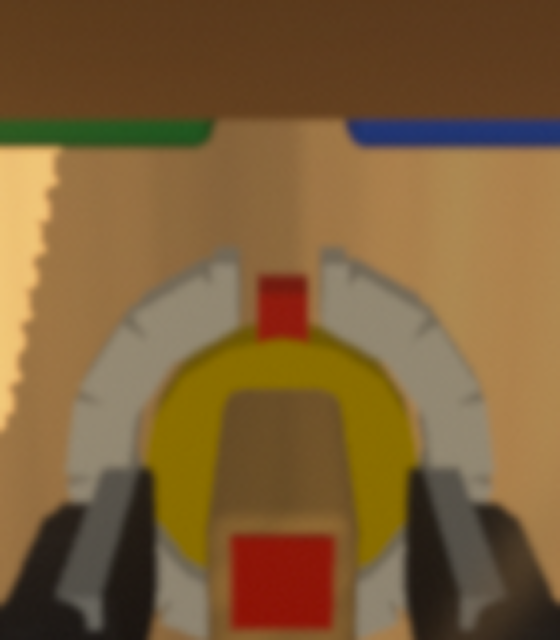

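View pics/s21.png

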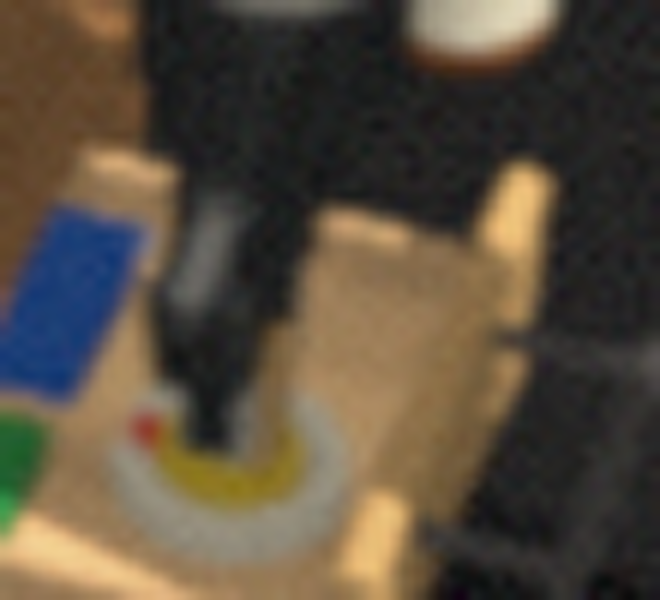

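Run:
```python
from h import *
pos=[.5435,-.2084,.0483];yaw=-96.89
setpose(pos,yaw)
C=lambda u,v:((u+.5)/4-.5+180,(v+.5)/4-.5+120)
for nm,uv,z in [('nL',(240,322),.03),('nTL',(240,250),.03),('nTR',(320,250),.03),('keyend bot',(282,276),.020),('keyend top',(282,293),.032),('handle top +x edge',(282,518),.078),('red top',(282,535),.078),('red bot',(282,628),.078),('handle base +x',(282,392),.032),('handleL',(212,540),.078),('handleR',(353,540),.078),('redL',(231,580),.078),('redR',(334,580),.078),('colL',(68,470),.03),('colR',(491,470),.03)]:
    print(nm,TL(at_z('wrist',C(*uv),z),pos,yaw))
```

```text
nL [-6.6 24.4]
nTL [-6.5 35.8]
nTR [ 5.6 35.8]
keyend bot [-0.1 29.1]
keyend top [-0.1 29.6]
handle top +x edge [-0.2 15.6]
red top [-0.2 13.4]
red bot [-0.2  1.2]
handle base +x [-0.1 13.6]
handleL [-8.2 12.8]
handleR [ 8.  12.8]
redL [-6.1  7.6]
redR [5.9 7.6]
colL [-34.5  -0.5]
colR [33.5 -0.5]
```

>>> send_rows([
  [[-0.005, 0, 0, 0], [-0.01, 0, 0, 0], [-0.02, 0, 0, 0], [-0.03, 0, 0, 0], [-0.03, 0, 0, 0], [-0.03, 0, 0, 0], [-0.01, 0, 0, 0], [0, 0, 0, 0]],
])

```text
clock: 26.77
tool_pos: [0.5454, -0.209, 0.1875]
tcp_rot: [-0.042, 0.708, -0.043, -0.704]
force: [0.8, 0.8, -1.0]
grip_width: 0.036
```

Run:
```python
from h import *
im=shot('w22')
crop('wrist',150,60,200,160,3.8,'pics/w22c.png',im)
plan([.430,-.195,.15],-6.7,16)
```

```text
pose at shot [0.5454, -0.209, 0.1875] -96.9
pos [ 0.5443 -0.2087  0.1851] yaw_y -96.89 F [-0.12  0.39 -0.41] w 0.0356 t 26.82
N 16 row [ 0.00217 -0.00538  0.00592] turn -0.09838 | step mm 8.3 total tool [3.470e-02 1.000e-04 1.152e-01]
```

View pics/w22c.png

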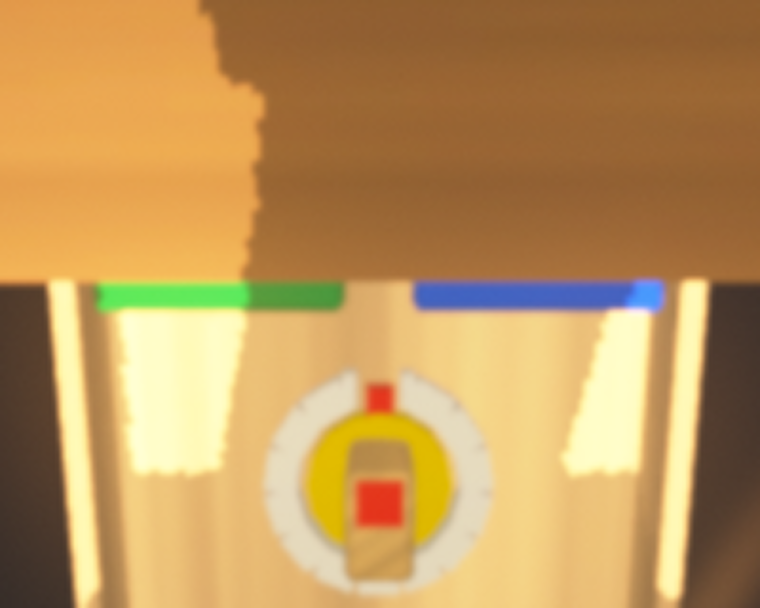

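>>> send_rows([
  [[0, -0.005, 0.006, -0.098], [0, -0.005, 0.006, -0.098], [0, -0.005, 0.006, -0.098], [0, -0.005, 0.006, -0.098], [0, -0.005, 0.006, -0.098], [0, -0.006, 0.006, -0.098], [0, -0.006, 0.006, -0.098], [0, -0.006, 0.006, -0.098]],
])

```text
clock: 27.48
tool_pos: [0.4865, -0.1774, 0.1816]
tcp_rot: [-0.231, -0.667, -0.233, 0.669]
force: [0.4, 0.9, -0.5]
grip_width: 0.036
```

>>> send_rows([
  [[0, -0.006, 0.006, -0.098], [0, -0.005, 0.006, -0.098], [0, -0.005, 0.006, -0.098], [0, -0.005, 0.006, -0.098], [0, -0.005, 0.006, -0.098], [0, -0.005, 0.006, -0.098], [0, -0.006, 0.006, -0.098], [0, -0.006, 0.006, -0.1]],
], grip=0.5)

```text
clock: 28.15
tool_pos: [0.426, -0.1951, 0.1818]
tcp_rot: [-0.469, -0.528, -0.471, 0.528]
force: [0.1, 0.1, 1.5]
grip_width: 0.0429
```

Run:
```python
from h import *
for i in range(3): camera('top')
crop('side',255,115,70,60,10,'pics/s23.png')
im=shot('w23')
plan([.435,-.197,.043],-6.7,8)
```

```text
pose at shot [0.427, -0.1953, 0.1825] -7.17
pos [ 0.4274 -0.1951  0.1827] yaw_y -7.12 F [-0.94  0.69 -0.23] w 0.0428 t 28.4
N 8 row [0.01746 0.00098 0.00014] turn -0.00091 | step mm 17.5 total tool [0.1397 0.0078 0.0011]
```

View pics/w23.png

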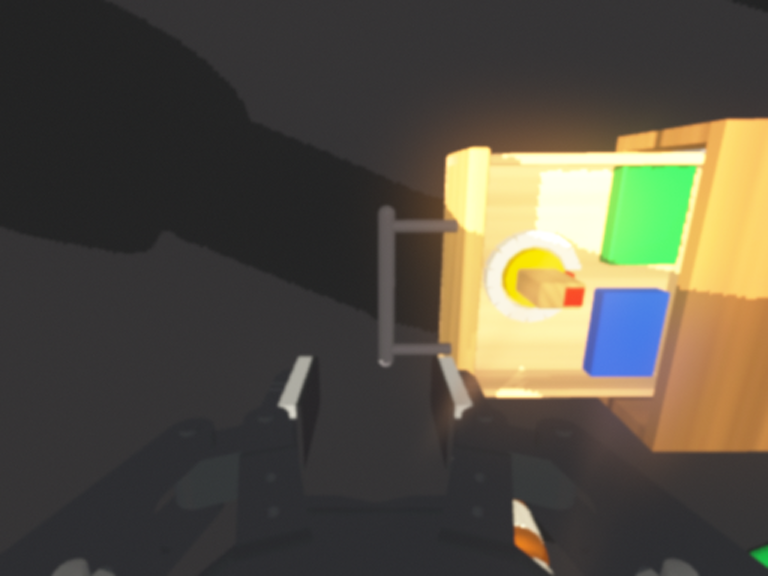

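View pics/s23.png

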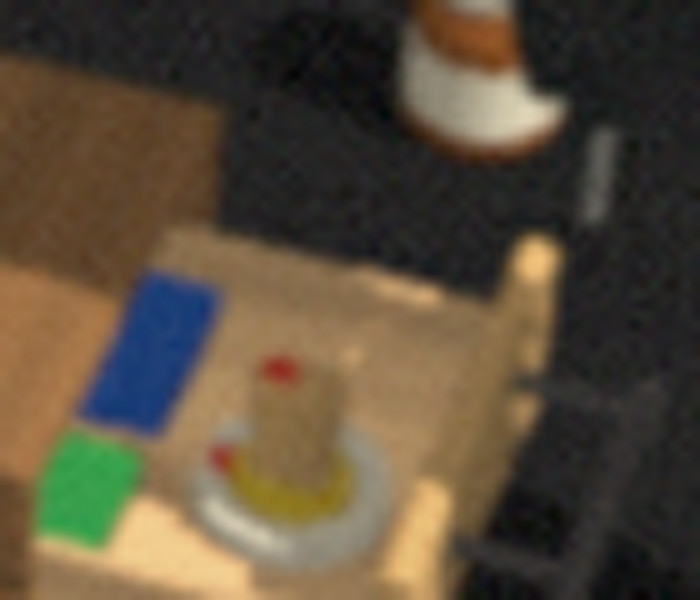

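Run:
```python
from h import *
pos=[.427,-.1953,.1825];yaw=-7.17
setpose(pos,yaw)
S=((281+.5)/10-.5+255,(370+.5)/10-.5+115)
print('red tri',tri([('wrist',W(573,297)),('side',S)]).round(4))
for z in(.078,.083): print(z,at_z('wrist',W(573,297),z).round(4),at_z('side',S,z).round(4))
Sk=((222+.5)/10-.5+255,(459+.5)/10-.5+115); print('key side',at_z('side',Sk,.026).round(4))
a=at_z('wrist',W(387,208),.0675);b=at_z('wrist',W(386,362),.0675)
print('bar',a.round(4),b.round(4),((a+b)/2).round(4),np.linalg.norm(a-b),TL((a+b)/2,pos,yaw))
for uv in [(502,278),(581,270),(573,263)]: print('collar',at_z('wrist',W(*uv),.03).round(4))
```

```text
red tri [ 0.5508 -0.2095  0.0788]
0.078 [ 0.5506 -0.2095  0.078 ] [ 0.5515 -0.211   0.078 ]
0.083 [ 0.5483 -0.2077  0.083 ] [ 0.5508 -0.2057  0.083 ]
key side [ 0.5702 -0.2159  0.026 ]
bar [ 0.4408 -0.1412  0.0675] [ 0.428  -0.2444  0.0675] [ 0.4344 -0.1928  0.0675] 0.10404138532594717 [7.  3.4]
collar [ 0.5204 -0.2052  0.03  ]
collar [ 0.5784 -0.2063  0.03  ]
collar [ 0.5725 -0.2003  0.03  ]
```

>>> send_rows([
  [[0.01, 0.004, -0.002, -0.004], [0.02, 0.003, -0.001, -0.003], [0.03, 0, 0, 0], [0.03, 0, 0, 0], [0.03, 0, 0, 0], [0.015, 0, 0, 0], [0.005, 0, 0, 0], [0, 0, 0, 0]],
])

```text
clock: 29.07
tool_pos: [0.4347, -0.192, 0.0418]
tcp_rot: [-0.47, -0.527, -0.472, 0.528]
force: [0.6, 0.3, 0.1]
grip_width: 0.0428
```

>>> send_rows([
  [[0, 0, 0, 0], [0, 0, 0, 0], [0, 0, 0, 0], [0, 0, 0, 0], [0, 0, 0, 0], [0, 0, 0, 0], [0, 0, 0, 0], [0, 0, 0, 0]],
], grip=0.0)

```text
clock: 29.73
tool_pos: [0.4356, -0.1935, 0.0443]
tcp_rot: [0.471, 0.528, 0.47, -0.527]
force: [-0.5, 2.3, 7.4]
grip_width: 0.0093
```

Run:
```python
from h import *
plan([.435,-.197,.043],-6.7,8)
s=get_state()['tool_pos']; y=np.radians(-6.73); 
print('bar chest x', (s[:2]-np.array([.4321,-.1994]))@[np.cos(y),np.sin(y)])
```

```text
pos [ 0.4356 -0.1935  0.0443] yaw_y -6.55 F [-0.51  2.28  7.43] w 0.0093 t 29.73
N 8 row [ 1.6e-04 -2.0e-05  4.5e-04] turn 0.00033 | step mm 0.5 total tool [ 0.0013 -0.0002  0.0036]
bar chest x 0.002763927962548259
```

>>> send_rows([
  [[0, 0.002, 0, 0], [0, 0.004, 0, 0], [0, 0.006, 0, 0], [0, 0.007, 0, 0], [0, 0.007, 0, 0], [0, 0.007, 0, 0], [0, 0.007, 0, 0], [0, 0.007, 0, 0]],
])

```text
clock: 30.4
tool_pos: [0.4821, -0.1991, 0.0443]
tcp_rot: [0.471, 0.528, 0.47, -0.528]
force: [-1.8, 0.6, 8.4]
grip_width: 0.0088
```

>>> send_rows([
  [[0, 0.007, 0, 0], [0, 0.007, 0, 0], [0, 0.007, 0, 0], [0, 0.006, 0, 0], [0, 0.006, 0, 0], [0, 0.005, 0, 0], [0, 0.004, 0, 0], [0, 0.003, 0, 0]],
])

```text
clock: 31.07
tool_pos: [0.5269, -0.2045, 0.0443]
tcp_rot: [0.471, 0.528, 0.47, -0.528]
force: [-0.6, -0.3, 6.9]
grip_width: 0.0089
```

Run:
```python
from h import *
plan([.435,-.197,.043],-6.7,8)
s=get_state()['tool_pos']; y=np.radians(-6.73); 
print('bar chest x', (s[:2]-np.array([.4321,-.1994]))@[np.cos(y),np.sin(y)])
crop('side',195,105,130,85,6,'pics/s24.png')
```

```text
pos [ 0.5269 -0.2045  0.0443] yaw_y -6.57 F [-0.63 -0.34  6.91] w 0.0089 t 31.07
N 8 row [ 0.00015 -0.01152  0.00039] turn 0.00027 | step mm 11.5 total tool [ 0.0012 -0.0921  0.0031]
bar chest x 0.09472487997171815
```

View pics/s24.png

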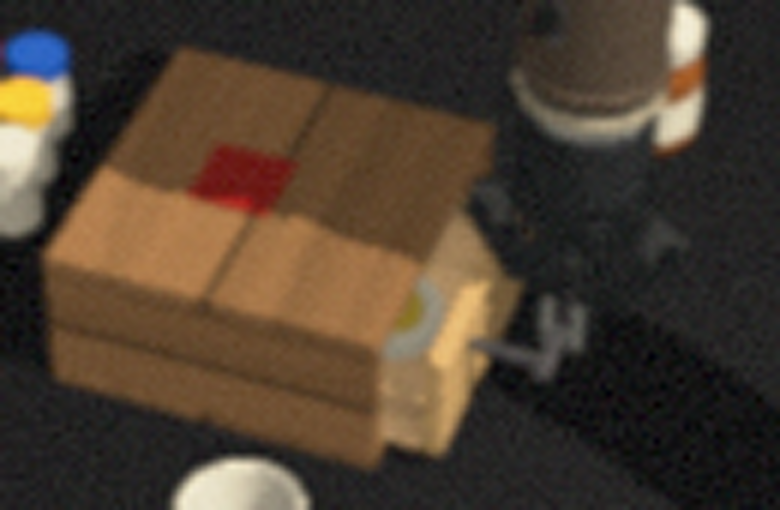

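>>> send_rows([
  [[0, 0.003, 0, 0], [0, 0.003, 0, 0], [0, 0.003, 0, 0], [0, 0.003, 0, 0], [0, 0.003, 0, 0], [0, 0.003, 0, 0], [0, 0.003, 0, 0], [0, 0.002, 0, 0]],
])

```text
clock: 31.78
tool_pos: [0.5495, -0.2072, 0.0443]
tcp_rot: [0.471, 0.528, 0.47, -0.528]
force: [-1.6, -1.9, 6.5]
grip_width: 0.0089
```

>>> send_rows([
  [[0, 0.001, 0, 0], [0, 0.001, 0, 0], [0, 0.001, 0, 0], [0, 0.001, 0, 0], [0, 0.001, 0, 0], [0, 0.001, 0, 0], [0, 0.001, 0, 0], [0, 0, 0, 0]],
])

```text
clock: 32.45
tool_pos: [0.5536, -0.2077, 0.0443]
tcp_rot: [-0.47, -0.527, -0.471, 0.529]
force: [-9.9, 1.2, 14.5]
grip_width: 0.0087
```

```bash
cat >> h.py <<'E'
def bar():
    s=get_state();y=np.radians(-6.73); print('bar travel mm', 1e3*((s['tool_pos'][:2]-np.array([.4321,-.1994]))@[np.cos(y),np.sin(y)]),'F',np.round(s['force'],1))
E
python3 -c "
from h import *
bar()"
```

```text
bar travel mm 121.62798635048753 F [-9.9  1.2 14.5]
```

>>> send_rows([
  [[0, 0.0005, 0, 0], [0, 0.0005, 0, 0], [0, 0.0005, 0, 0], [0, 0.0005, 0, 0], [0, 0.0005, 0, 0], [0, 0.0005, 0, 0], [0, 0, 0, 0], [0, 0, 0, 0]],
])

```text
clock: 33.12
tool_pos: [0.5587, -0.2083, 0.0443]
tcp_rot: [-0.471, -0.528, -0.47, 0.528]
force: [-2.4, -0.3, 6.8]
grip_width: 0.009
```

```bash
python3 -c "
from h import *
bar()"
```

```text
bar travel mm 126.76933389702197 F [-2.4 -0.3  6.8]
```

Past the detent; the grip is now holding it back by about 3 mm. Easing it home.

>>> send_rows([
  [[0, 0.0005, 0, 0], [0, 0.0005, 0, 0], [0, 0.0005, 0, 0], [0, 0.0005, 0, 0], [0, 0.0005, 0, 0], [0, 0.0005, 0, 0], [0, 0.0005, 0, 0], [0, 0.0005, 0, 0]],
])

```text
clock: 33.78
tool_pos: [0.5622, -0.2087, 0.0443]
tcp_rot: [-0.471, -0.527, -0.47, 0.528]
force: [-6.6, -0.2, 10.9]
grip_width: 0.0091
```

```bash
python3 -c "
from h import *
bar()"
```

```text
bar travel mm 130.26484054838815 F [-6.6 -0.2 10.9]
```

>>> send_rows([
  [[0, 0.0005, 0, 0], [0, 0.0005, 0, 0], [0, 0.0005, 0, 0], [0, 0.0005, 0, 0], [0, 0, 0, 0], [0, 0, 0, 0], [0, 0, 0, 0], [0, 0, 0, 0]],
])

```text
clock: 34.45
tool_pos: [0.5622, -0.2088, 0.0443]
tcp_rot: [-0.47, -0.526, -0.471, 0.529]
force: [-11.0, 0.9, 15.6]
grip_width: 0.0088
```

```bash
python3 -c "
from h import *
bar()"
```

```text
bar travel mm 130.28949701199025 F [-11.    0.9  15.6]
```

>>> send_rows([
  [[0, -0.001, 0, 0], [0, -0.001, 0, 0], [0, -0.0005, 0, 0], [0, 0, 0, 0], [0, 0, 0, 0], [0, 0, 0, 0], [0, 0, 0, 0], [0, 0, 0, 0]],
])

```text
clock: 35.12
tool_pos: [0.5622, -0.2088, 0.0443]
tcp_rot: [-0.471, -0.528, -0.47, 0.528]
force: [-3.2, -0.2, 8.0]
grip_width: 0.009
```

>>> send_rows([
  [[0, 0, 0, 0], [0, 0, 0, 0], [0, 0, 0, 0], [0, 0, 0, 0], [0, 0, 0, 0], [0, 0, 0, 0], [0, 0, 0, 0], [0, 0, 0, 0]],
], grip=0.45)

```text
clock: 35.78
tool_pos: [0.5532, -0.207, 0.0409]
tcp_rot: [-0.466, -0.524, -0.475, 0.532]
force: [-27.0, 4.8, 9.8]
grip_width: 0.0381
```

>>> send_rows([
  [[-0.01, 0, 0, 0], [-0.02, 0, 0, 0], [-0.03, 0, 0, 0], [-0.035, 0, 0, 0], [-0.035, 0, 0, 0], [-0.03, -0.015, 0, 0], [0, -0.03, 0, 0], [0, -0.03, 0, 0]],
])

```text
clock: 36.45
tool_pos: [0.4885, -0.1992, 0.2051]
tcp_rot: [0.472, 0.528, 0.47, -0.527]
force: [-0.7, -0.9, -0.7]
grip_width: 0.0384
```

>>> send_rows([
  [[0, -0.035, 0, 0], [0, -0.03, 0, 0], [0, -0.015, 0, 0], [0, 0, 0, 0], [0, 0, 0, 0], [0, 0, 0, 0], [0, 0, 0, 0], [0, 0, 0, 0]],
])

```text
clock: 37.12
tool_pos: [0.4094, -0.1901, 0.2032]
tcp_rot: [0.471, 0.528, 0.471, -0.527]
force: [-0.6, 0.1, -0.1]
grip_width: 0.0386
```

Run:
```python
from h import *
im=shot('w30'); im2=shot('t30','top');im3=shot('s30','side')
crop('side',195,105,110,80,6,'pics/s30c.png',im3)
print(get_state()['clock'])
```

```text
pose at shot [0.4094, -0.1901, 0.2032] -6.49
pose at shot [0.4092, -0.19, 0.2031] -6.49
pose at shot [0.409, -0.19, 0.2031] -6.49
37.2667
```

View pics/s30c.png

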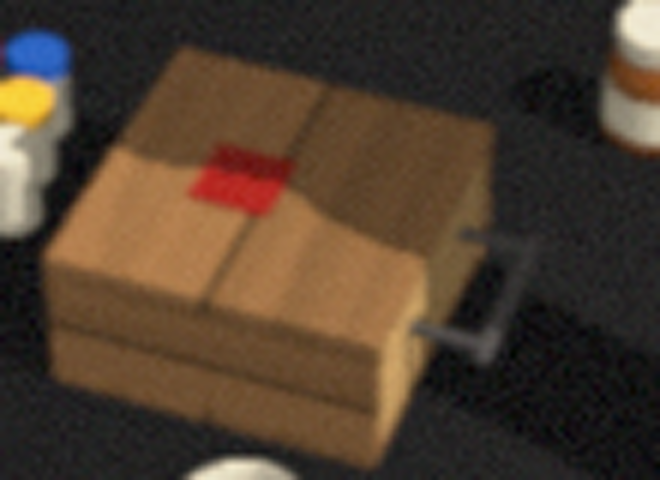

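View pics/w30.png

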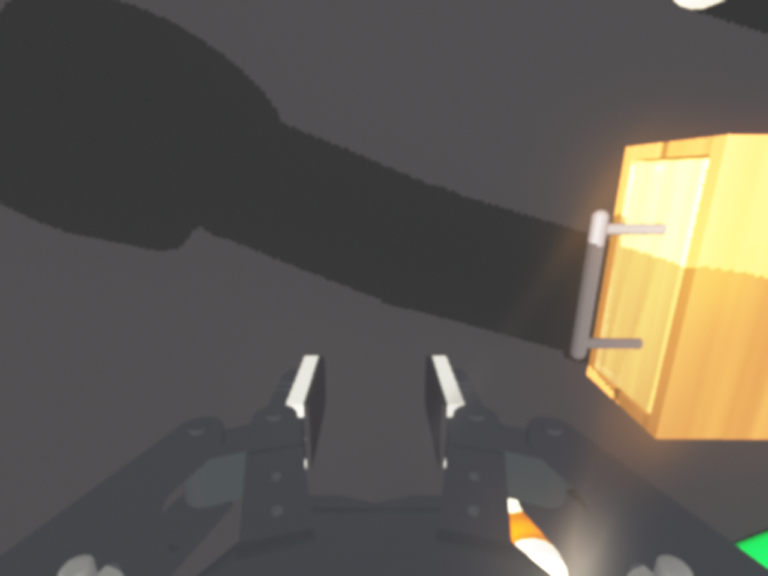

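View pics/t30.png

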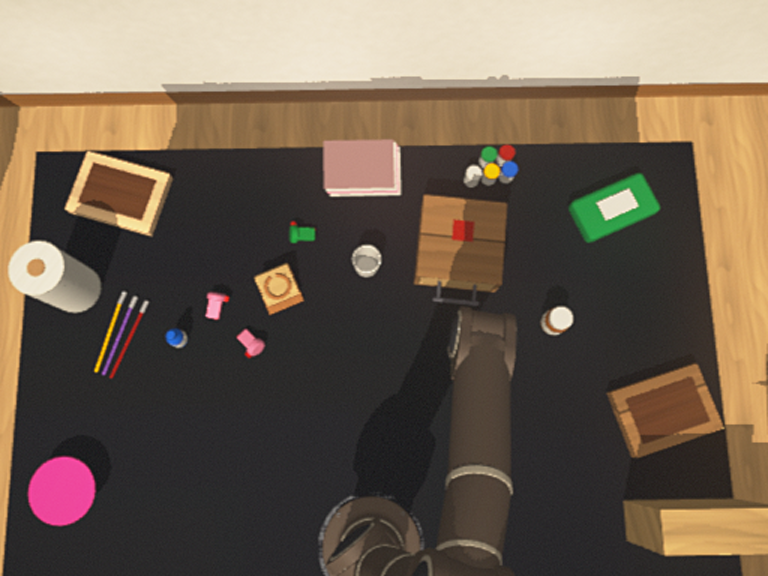

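Run:
```python
from h import *
setpose([.4094,-.1901,.2032],-6.49)
a=at_z('wrist',W(601,215),.0675);b=at_z('wrist',W(580,354),.0675);m=(a+b)/2
y=np.radians(-6.73);e=np.array([np.cos(y),np.sin(y)])
print(a,b,'bar to roof edge',(np.array([.606,-.215])-m[:2])@e, 'travel from stop',(m[:2]-[.4321,-.1994])@e)
# bystanders before/after in fixed cams
import cv2
for n in('top','side'):
    a=cv2.imread(f'pics/{n}0.png').astype(int);b=cv2.imread(f'pics/{n[0]}30_raw.png').astype(int)
    for nm,xy in {'top':[('cup',(245,174)),('paint',(117,225)),('jar',(373,213))],'side':[('cup',(236,198)),('paint',(256,345)),('jar',(304,118))]}[n]:
        x,y0=xy;r=14
        t=a[y0-r:y0+r,x-r:x+r].astype(np.float32).mean(2);g=b[y0-r-8:y0+r+8,x-r-8:x+r+8].astype(np.float32).mean(2)
        q=cv2.matchTemplate(g,t,cv2.TM_CCOEFF_NORMED);_,v,_,l=cv2.minMaxLoc(q);print(n,nm,'shift',np.array(l)-8,round(v,3))
```

```text
[ 0.56484665 -0.15806436  0.0675    ] [ 0.55412621 -0.2588056   0.0675    ] bar to roof edge 0.04696242559158197 travel from stop 0.1275674789781778
top cup shift [0 0] 1.0
top paint shift [0 0] 0.997
top jar shift [0 0] 1.0
side cup shift [0 0] 0.999
side paint shift [0 0] 0.996
side jar shift [0 0] 0.99
```

```bash
python3 -c "
from cell import *
s=get_state();print(s['clock'],s['force'],s['tool_pos']);print(close_job())"
```

```text
37.2667 [-0.12855429 -0.65241516 -0.30353262] [ 0.40889701 -0.19003812  0.20305693]
the job is handed in; nothing more can be done
None
```

I pulled the drawer to its stop, seated the stamp upright in the well, and pushed the drawer home. The job was handed in at 37.3 s with the gripper clear of everything.

**What I did**
- **Drawer out:** I gripped the bar and pulled until it stopped moving, with about 25 N pulling back.
- **Stamp:** I took it out along its own axis. The tool cannot tilt, so I turned the stamp upright in the grip by lifting its key against the underside of the chest's roof edge (20–25 N). Before that I tried dragging it along the table, pressing with up to about 42 N, which did nothing.
- **Well:** I lowered the stamp in with the key in the notch and let go of it once it touched the floor.
- **Drawer in:** I pushed slowly, about 10 N at the detent, eased it through, and stopped when it would go no further.

**Last checks**
- **Stamp seated:** its top measured 78.8 mm above the table against 78 mm expected, and the key showed in the notch in the pictures. I could not see it once the drawer was closed.
- **Drawer home:** the tool moved 130.3 mm from the stop and the front looks flush. The last wrist picture disagrees by 2–3 mm: 127.6 mm of travel and the bar 47 mm out instead of 45. I put that down to calibration, which is good to about 2 mm.
- **Other objects:** the cup, paint bottle and jar showed no shift in either fixed camera.

**Two blemishes**
- Pressing the stamp down (22 N) moved the drawer in about 3 mm for a moment. It still stood about 3 mm in when I began the final push.
- When I opened the gripper at the end, a finger pushed the drawer front inwards with about 27 N.

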